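# Wipe the packing scale clean and put the scraper back in its cradle

## Robot

A 7-joint arm with a two-finger parallel gripper is mounted at the origin on the work surface. World frame = base frame: x ahead of the robot, y to its left, z up, the work surface at z = 0. Lengths are in m, angles in rad, forces in N, time in s.
With the tool pointing down it reaches from about 0.425 to 0.975 m from the base axis. Payload 16.7 kg.
Tool frame: the origin (TCP) lies between the finger pads; the fingertips stand 17 mm ahead of it and the grasp point (between the pads) lies 2 mm behind it; z points along the fingers, y is the direction in which the jaws open and shut (so a half turn about z gives the same grasp; the last joint's range is limited). The gripper opens to 85 mm and grips with 20 to 120 N. Pads are 22 mm wide; open, the fingers measure 114 mm over their backs; the gripper's body (76 mm by 85 mm) begins 54 mm behind the grasp point. The pads swing forward as they close: fully open they stand 13 mm farther back than shut.
Start: joints at [1.036, 0.426, 0.074, 1.606, -0.034, 1.111, -0.067], TCP at [0.254, -0.625, 0.248] pointing down, gripper open.
Joint ranges: [-2.85, 2.85], [-0.5, 2.14], [-1.23, 1.37], [0.21, 2.46], [-1.02, 4.16], [0.16, 2.05], [-2.73, 2.73]. Speed limits (rad/s): [1.89, 1.89, 2.39, 2.39, 3.01, 3.01, 3.01].

## Interface

Orientations are given as a rotation vector (axis times angle).
In Python, from plant import read_state, capture, calibration, job_done gives the robot as it stands.
- The arm moves only by the tool jog_arm, never from a script. Its argument "commands" is a list of rows, each an object of numbers: "claw": the closure, from -1 (fully open) to 1 (shut), so that 0 is half open; "x", "y", "z": the shift along the world's x, y, z in mm; "turn": the turn about the world's z in degrees. A call has 1 to 5 rows; each row shifts and turns the pose as measured when the row begins; what a row does not reach is not made up. A row lasts 1/8 s, in which the tool goes at most 62.5 mm and 10.7 degrees, less where a joint would pass 70% of its speed; a pose out of reach is approached as far as the arm can. A call is refused whole if a number of a shift passes 62.5 or a number of a turn 10.7, either way. A call with a gripper value outside its range is refused whole. The fingers move at their own pace and stop on an object; "grip_force" is the grip in N (left out, the last holds). Time passes only in rows, so rows that do not move let the fingers close. It gives the time, the measured TCP pose, the force and the opening at its end, in the units of the state.
- read_state(): the state, without advancing time (a new reading comes with each control period).
- capture(name): name is "side" or "top"; returns (picture, depth): 400x640x3 uint8, red, green, blue; 400x640 float32, m along the optical axis (not along the pixel's ray), 0 where there is no reading.
- calibration(name): a dict with "intrinsics" (3x3 intrinsics, pixels), "k1" (the pictures are not rectified: a ray, as slopes to the right and down, at radius r is drawn at 1 + k1 r^2 times it, then the intrinsics apply), "xyz" and "attitude" of the camera in the world. Camera axes: x right, y down, z forward; pixel columns grow to the right and rows downward; lengths in m; the calibration is good to about 2 mm. A picture is of the moment at which its call begins. calibration takes no time and is no camera call.
- job_done(): hands the job in, once; it reports no verdict.
The state is a dict: "time_s": time; "joint_pos": joint angles; "joint_velocities": joint speeds; "tau": joint torques, N m; "ee_pos": TCP position; "ee_rot": TCP orientation; "contact_force": force on the tool from outside, world axes, zero at the start; "moment": the same for the moment, N m; "finger_gap": finger opening in m.
Only numpy, scipy, OpenCV 4.12 (cv2) and the standard library are available. Lean on these libraries where they do the work, as an engineer would, in place of code of your own. Each camera call takes 0.05 s, during which the arm holds its last target.

## Task

Wipe all five wood chips off the plate of the packing scale into the blue tray beside it, using the orange scraper block and never touching the chips with the gripper. Then put the scraper back in its yellow cradle, rubber edge down and seated fully on the cradle's floor between both end sockets. Leave the tape dispenser, bottle and label roll where they are.

Things in the scene. Friction and masses are not known exactly. Their poses are not given: they have to be found in the camera images.
- scale: grey bench scale, fixed, with a steel plate and a clear shelf over its far part. Origin: on the level bench (world z = 0) under the plate's centre; x points away from the robot, roughly. The plate's two y ends are open; tray and cradle stand at them.
- plate (a point): centre of the plate's flat top, 75 mm above the bench; axes as scale. Plate 208 mm along x, 230 mm along y. Along its near (-x) and far (+x) edges runs a lip 6 mm wide, rising 14 mm above it: 196 mm between the lips. No lip at the y ends.
- shelf (a point): middle of the lower near edge (yellow) of the clear shelf, 66 mm above the plate, 35 mm nearer than the plate's centre. From here the shelf, 6 mm thick, covers all the far part of the plate over its whole y length, on two posts beyond the far lip. The scraper, held by its near end with its length along x, fits under it from either y end and spans the plate.
- tray: blue open tray, fixed, 208 mm along x, 130 mm along y, 60 mm high, walls and floor 5 mm. Origin: on the bench under its centre; axes parallel to the scale's. It stands 3 mm from one open y end of the scale (centres 183 mm apart), at +y or -y from episode to episode, its rim 15 mm below the plate.
- cradle: scraper cradle, fixed, at the scale's other y end (centre 183 mm from the scale's), axes parallel to the scale's. Origin: on the bench under its centre. Black base 212 x 80 mm, 8 mm thick; on it two yellow end sockets that hold the scraper's ends, its length along the cradle's x.
- cradle_seat (a point): centre of the cradle's floor, 8 mm above the bench; axes as the cradle. Sockets inside: 188 mm between end walls, 38 mm between side walls; all reach 67 mm above the bench, the side walls flare at the top. Side walls cover |x| 36 to 96 mm; the middle 72 mm is open both sides for fingers holding the scraper by its middle. No room for fingers near its ends.
- scraper: orange scraper block with a black rubber lower edge, 180 mm along x, 32 mm wide along y (the rubber, the lowest 13 mm, is 26 mm wide), 56 mm high, 0.22 kg, loose, the same both ways round. It starts standing on its rubber edge on the free bench to the left or right of the scale, length roughly along world x. Origin: under its centre, at the rubber's lower face.
- chip1: broken chip of brown pallet wood, about 37 x 26 mm and 14 mm high, 14 g, lying loose on the scale's plate at any yaw, often under the clear shelf. Origin: under the middle of its lower face.
- chip2: broken chip of brown pallet wood, about 37 x 26 mm and 14 mm high, 14 g, lying loose on the scale's plate at any yaw, often under the clear shelf. Origin: under the middle of its lower face.
- chip3: broken chip of brown pallet wood, about 37 x 26 mm and 14 mm high, 14 g, lying loose on the scale's plate at any yaw, often under the clear shelf. Origin: under the middle of its lower face.
- chip4: broken chip of brown pallet wood, about 37 x 26 mm and 14 mm high, 14 g, lying loose on the scale's plate at any yaw, often under the clear shelf. Origin: under the middle of its lower face.
- chip5: broken chip of brown pallet wood, about 37 x 26 mm and 14 mm high, 14 g, lying loose on the scale's plate at any yaw, often under the clear shelf. Origin: under the middle of its lower face.
- dispenser: bystander: grey tape dispenser with a yellow roll, 150 x 62 mm, 104 mm high, loose, on the other side of the scale from the scraper's start. Origin: under its centre.
- bottle: bystander: white bottle, 60 mm across, 150 mm high, standing loose beyond the scale. Origin: under its centre.
- roll: bystander: roll of labels standing on end, 90 mm across, 75 mm high, loose, beyond the scale. Origin: under its centre.
Mind the look-alikes: they are no part of the job. Of the things that look like the scraper, the larger one is meant. Leave any purple look-alike of the chip2 alone.

How it is judged:
On the way, in this order (a step that is already met when the one before it is completed fails the run):
1. the scraper is in use on the plate: within 60 mm (x) and 110 mm (y) of the scale's centre, its lower edge less than 13 mm above the plate (x of scraper in the frame of scale between -0.06 and 0.06 m and y of scraper in the frame of scale between -0.11 and 0.11 m and z of scraper in the frame of scale between 0.07 and 0.088 m), for 0.1 s.
2. all five chips lie in the tray (x of chip1 in the frame of tray between -0.1005 and 0.1005 m and y of chip1 in the frame of tray between -0.0615 and 0.0615 m and z of each of chip1, chip2, chip3, chip4, chip5 in the frame of tray below 0.068 m and x of chip2 in the frame of tray between -0.1005 and 0.1005 m and y of chip2 in the frame of tray between -0.0615 and 0.0615 m and x of chip3 in the frame of tray between -0.1005 and 0.1005 m and y of chip3 in the frame of tray between -0.0615 and 0.0615 m and x of chip4 in the frame of tray between -0.1005 and 0.1005 m and y of chip4 in the frame of tray between -0.0615 and 0.0615 m and x of chip5 in the frame of tray between -0.1005 and 0.1005 m and y of chip5 in the frame of tray between -0.0615 and 0.0615 m), for 0.2 s.
3. the scraper sits in its cradle: centre within 8 mm, on the floor within 4 mm, square and upright within 0.06 rad (horizontal distance between scraper and cradle below 0.008 m and z of scraper in the frame of cradle below 0.012 m and angle between the x axis of scraper and the x axis of cradle, either way round below 0.06 rad and angle between scraper's own z axis and vertical below 0.06 rad), for 0.2 s.
At the end, for the whole second after the job is handed in: All five chips rest in the tray, between its walls, origins less than 68 mm above the bench; the scraper rests in the cradle, centre within 8 mm of the cradle's, foot within 4 mm of the floor, square and upright within 0.06 rad; all still (all of step 2 and all of step 3 and linear speed of each of scraper, chip1, chip2, chip3, chip4, chip5 below 0.02 m/s); the robot touches nothing.
It fails at once if the gripper pushes or grasps a chip (contact force between the fingers and chip1 above 0.5 N or contact force between the fingers and chip2 above 0.5 N or contact force between the fingers and chip3 above 0.5 N or contact force between the fingers and chip4 above 0.5 N or contact force between the fingers and chip5 above 0.5 N).
It fails at once if the tape dispenser is shifted by more than 25 mm or tipped by more than 0.3 rad (distance of dispenser from where it was at the start of the episode above 0.025 m or angle between dispenser's own z axis and vertical above 0.3 rad).
It fails at once if the bottle is shifted by more than 25 mm or tipped by more than 0.3 rad (distance of bottle from where it was at the start of the episode above 0.025 m or angle between bottle's own z axis and vertical above 0.3 rad).
It fails at once if the label roll is shifted by more than 25 mm or tipped by more than 0.3 rad (distance of roll from where it was at the start of the episode above 0.025 m or angle between roll's own z axis and vertical above 0.3 rad).
It also fails if it takes over 66 s, if anything falls off the work surface, if the arm or the gripper's body presses on something with over 40 N, if the wrist force passes 120 N, or if a joint passes its speed limit or range.

## Working session

There is one attempt and no reset: what is moved stays moved. The work goes in short steps, Python scripts to look and compute and a tool call to move; the robot and the scene stay as the last step left them, time stands still between calls to the robot, and variables do not carry over. Pictures are saved under pics/ and viewed, and the job is handed in when it is done.

Besides the shell and the picture viewer there is one more tool, called after "Emit:" by a JSON object that holds its "api" and its "payload". jog_arm: Moves the arm, as the interface text tells. Its arguments: {"type":"object","properties":{"commands":{"type":"array"},"grip_force":{"type":"number"}},"required":["commands"]}

```bash
ls; mkdir -p pics; cat > h.py <<'E'
import numpy as np, cv2
from plant import read_state, capture, calibration, job_done
def cam(n):
    c=calibration(n);K=np.array(c["intrinsics"]);a=np.array(c["attitude"],float)
    R=a if a.shape==(3,3) else cv2.Rodrigues(a)[0]
    return K,float(c["k1"]),R,np.array(c["xyz"])
def ray(n,u,v):
    K,k,R,t=cam(n)
    p=cv2.undistortPoints(np.array([[[u,v]]],float),K,np.array([k,0,0,0.]))[0,0]
    return R@np.array([p[0],p[1],1]),t
def atz(n,u,v,z):
    d,t=ray(n,u,v); return t+d*(z-t[2])/d[2]
def proj(n,P):
    K,k,R,t=cam(n);P=np.atleast_2d(P)
    q=(P-t)@R; return cv2.projectPoints(q,np.zeros(3),np.zeros(3),K,np.array([k,0,0,0.]))[0][:,0]
E
python3 - <<'E'
from h import *
for n in("side","top"):
    p,d=capture(n);np.save(f"pics/{n}0d.npy",d);cv2.imwrite(f"pics/{n}0.png",p[:,:,::-1]);print(calibration(n))
print(read_state())
E
```

```text
pics
{'intrinsics': array([[427.3516519 ,   0.        , 316.91672991],
       [  0.        , 427.3516519 , 200.15187381],
       [  0.        ,   0.        ,   1.        ]]), 'k1': -0.06742368545772678, 'xyz': array([0.08537502, 0.53644082, 0.85922244]), 'attitude': array([-0.9302223 ,  2.52811646, -1.03257159])}
{'intrinsics': array([[393.25413345,   0.        , 318.73598575],
       [  0.        , 393.25413345, 203.3686708 ],
       [  0.        ,   0.        ,   1.        ]]), 'k1': -0.027347952047086687, 'xyz': array([ 0.44721041, -0.06813917,  1.26179331]), 'attitude': array([-2.145004  ,  2.15726545, -0.10140587])}
{'time_s': 0.1, 'joint_pos': array([ 1.03551535,  0.42670518,  0.07387274,  1.60654206, -0.0340796 ,
        1.11077622, -0.0671141 ]), 'joint_velocities': array([ 0.00075171,  0.00031541, -0.00157859, -0.00094957,  0.00046385,
       -0.00143227,  0.00030798]), 'tau': array([ 4.98120658e-03, -9.51550484e+01,  3.76982108e+00, -4.64414692e+01,
        1.95876556e-02,  6.32301744e-03,  1.06031471e-04]), 'ee_pos': array([ 0.25382297, -0.62509043,  0.24765778]), 'ee_rot': array([-3.08224372e+00, -6.01933127e-01,  5.22707462e-04]), 'contact_force': array([-0.08847899, -0.89879008, -0.00584314]), 'moment': array([0.0070028 , 0.00194737, 0.00193559]), 'finger_gap': 0.08517751582596683}
```

View pics/top0.png

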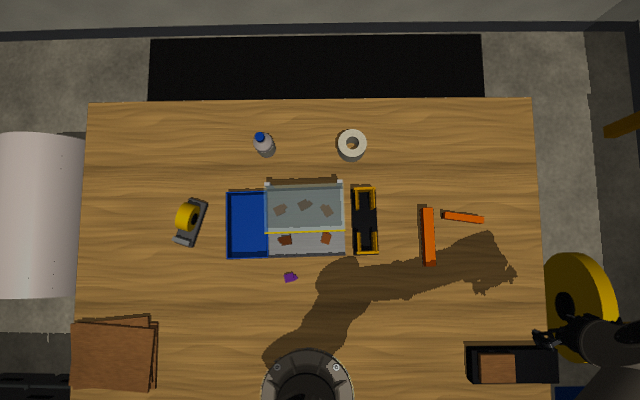

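View pics/side0.png

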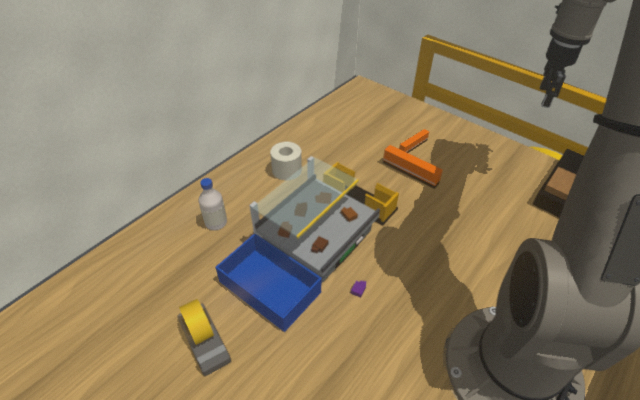

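```bash
python3 - <<'E'
import cv2
a=cv2.imread("pics/top0.png")
cv2.imwrite("pics/top0a.png",cv2.resize(a[165:275,220:380],None,fx=5,fy=5,interpolation=cv2.INTER_CUBIC))
cv2.imwrite("pics/top0b.png",cv2.resize(a[180:290,340:500],None,fx=5,fy=5,interpolation=cv2.INTER_CUBIC))
E
```

```text
(no output)
```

View pics/top0a.png

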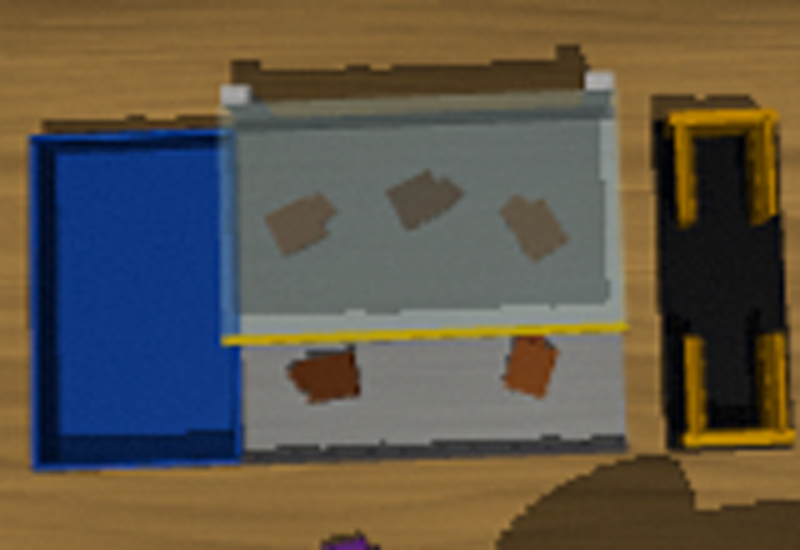

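View pics/top0b.png

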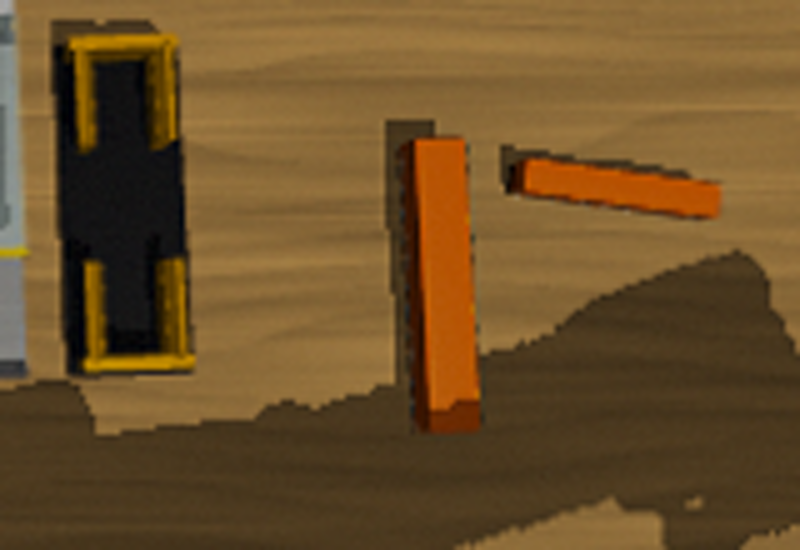

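```bash
cat > fit.py <<'E'
from h import *
from scipy.optimize import least_squares
A=lambda u,v:(220+(u+.5)/5-.5,165+(v+.5)/5-.5)
B=lambda u,v:(340+(u+.5)/5-.5,180+(v+.5)/5-.5)
obs=[]
for (u,v),P in [((30,135),(104,248,60)),((32,468),(-104,248,60)),((240,465),(-104,118,60)),
  ((222,341),(-35,115,141)),((628,327),(-35,-115,141))]: obs.append((A(u,v),P))
def T(p,P):
    c,s=np.cos(p[2]),np.sin(p[2]);P=np.array(P)/1000
    return np.c_[p[0]+c*P[:,0]-s*P[:,1],p[1]+s*P[:,0]+c*P[:,1],P[:,2]]
U=np.array([o[0] for o in obs]);P=[o[1] for o in obs]
r=least_squares(lambda p:(proj("top",T(p,P))-U).ravel(),[.6,0,0]);print("scale",r.x,(r.fun.reshape(-1,2)).round(1).tolist())
cr=[A(668,113),A(775,108),A(795,440),A(685,445)]
w=np.array([atz("top",*q,.067) for q in cr]);print("cradle corners",w.round(4).tolist(),w.mean(0));print("pred",T(r.x,[(0,-183,0)]))
sc=[B(412,140),B(465,137),B(482,430),B(427,430)]
w=np.array([atz("top",*q,.056) for q in sc]);print("scraper",w.round(4).tolist(),w.mean(0))
d=(w[0]+w[1]-w[2]-w[3]);print("yaw",np.arctan2(d[1],d[0]),np.linalg.norm(d)/2)
P2=[(x,y,z) for x,y,z in [(104,-115,89),(-104,-115,89),(-104,115,89),(-104,115,75)]]
D=np.load("pics/top0d.npy")
for n,(u,v) in dict(dispenser=(190,220),bottle=(262,140),roll=(352,144),plate=(320,250),bench=(380,240),shelf=(300,220),scr=(428,235),cradlefl=(365,220)).items():
    K,k,R,t=cam("top");d,t=ray("top",u,v);print(n,(t+d*D[v,u]).round(4))
E
python3 fit.py
```

```text
scale [ 0.53200198 -0.00199235  0.03168152] [[-0.5, -0.5], [-0.3, 0.3], [0.5, -0.5], [0.4, 0.4], [-0.2, 0.2]]
cradle corners [[0.636, -0.1481, 0.067], [0.6386, -0.2137, 0.067], [0.4364, -0.2216, 0.067], [0.4337, -0.1554, 0.067]] [ 0.53617752 -0.18470833  0.067     ]
pred [[ 0.53779873 -0.18490052  0.        ]]
scraper [[0.5728, -0.3591, 0.056], [0.5744, -0.3916, 0.056], [0.3963, -0.3954, 0.056], [0.3965, -0.3622, 0.056]] [ 0.48497508 -0.37706254  0.056     ]
yaw 0.01947118128791898 0.17721134875373656
dispenser [0.5367 0.3479 0.0848]
bottle [0.7664 0.122  0.1423]
roll [ 0.7904 -0.1509 -0.0008]
plate [ 0.445  -0.0454  0.0737]
bench [ 0.4756 -0.2351  0.0027]
shelf [0.5302 0.0097 0.1467]
scr [ 0.4887 -0.3745  0.0558]
cradlefl [ 0.5394 -0.1883  0.0054]
```

Emit:
{"api": "jog_arm", "payload": {"commands": [{"x":31,"y":49,"z":-15,"turn":-4.2,"claw":-1},{"x":31,"y":49,"z":-15,"turn":-4.2,"claw":-1},{"x":31,"y":49,"z":-15,"turn":-4.2,"claw":-1},{"x":31,"y":49,"z":-15,"turn":-4.2,"claw":-1},{"x":31,"y":49,"z":-15,"turn":-4.2,"claw":-1}], "grip_force": 90}}

```text
time_s: 0.72
ee_pos: [0.4084, -0.3761, 0.1701]
ee_rot: [-3.142, -0.0, 0.002]
contact_force: [0.9, -0.5, 0.2]
finger_gap: 0.0853
```

```bash
cat >> h.py <<'E'
def st():
    s=read_state();R=cv2.Rodrigues(np.array(s["ee_rot"]))[0]
    print("t",s["time_s"],"p",s["ee_pos"].round(4),"yawx",np.degrees(np.arctan2(R[1,0],R[0,0])).round(2),"zax",R[:,2].round(3),"F",s["contact_force"].round(1),"gap",round(s["finger_gap"],4))
E
python3 -c "
from h import *
st()"
```

```text
t 0.725 p [ 0.4084 -0.3761  0.1701] yawx 0.01 zax [-0.002  0.    -1.   ] F [ 0.9 -0.5  0.2] gap 0.0853
```

Emit:
{"api": "jog_arm", "payload": {"commands": [{"x":1,"y":-2.5,"z":-60,"turn":1.1,"claw":-1},{"z":-50,"claw":-1},{"z":-18,"claw":-1},{"claw":1},{"claw":1}]}}

```text
schema error: expected keys claw, x, y, z, turn
```

Emit:
{"api": "jog_arm", "payload": {"commands": [{"claw":1},{"claw":1},{"claw":1}]}}

```text
schema error: expected keys claw, x, y, z, turn
```

```bash
python3 - <<'E'
from h import *
st()
for n in("side","top"):
    p,d=capture(n);cv2.imwrite(f"pics/{n}1.png",p[:,:,::-1])
    c=p[180:290,340:500] if n=="top" else p[100:220,340:500]
    cv2.imwrite(f"pics/{n}1c.png",cv2.resize(c[:,:,::-1],None,fx=5,fy=5,interpolation=cv2.INTER_CUBIC))
E
```

```text
t 0.725 p [ 0.4084 -0.3761  0.1701] yawx 0.01 zax [-0.002  0.    -1.   ] F [ 0.9 -0.5  0.2] gap 0.0853
```

View pics/top1c.png

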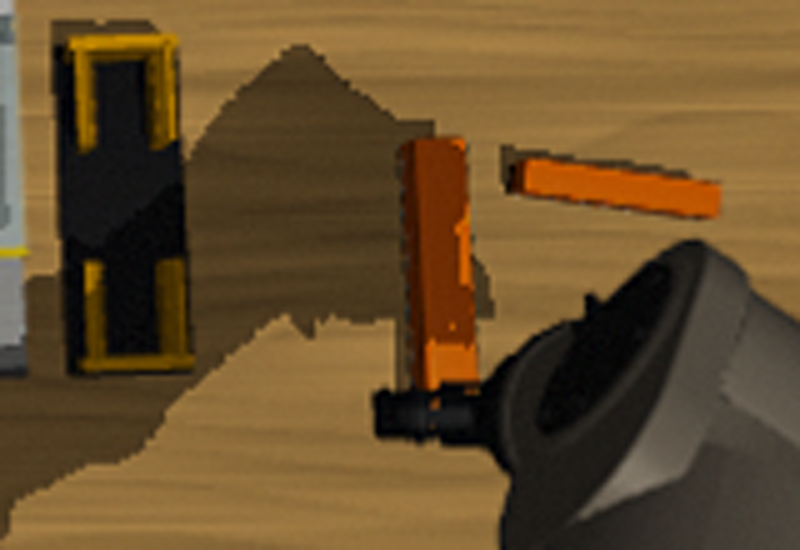

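View pics/side1c.png

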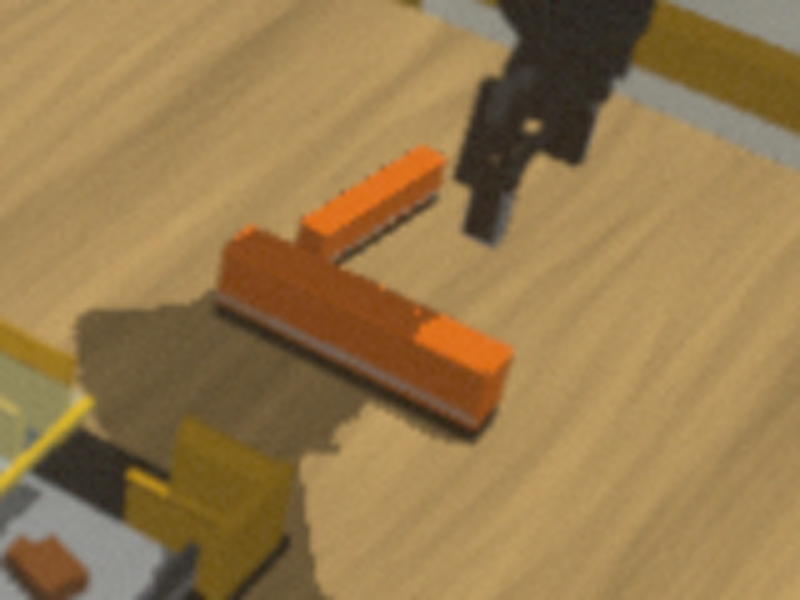

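The calls were refused because every key is needed; the arm hangs above the scraper's near end as planned. I'll resend with all keys.

Emit:
{"api": "jog_arm", "payload": {"commands": [{"x":1,"y":-2.5,"z":-60,"turn":1.1,"claw":-1},{"x":0,"y":0,"z":-50,"turn":0,"claw":-1},{"x":0,"y":0,"z":-18,"turn":0,"claw":-1},{"x":0,"y":0,"z":0,"turn":0,"claw":1},{"x":0,"y":0,"z":0,"turn":0,"claw":1}], "grip_force": 90}}

```text
time_s: 1.45
ee_pos: [0.4128, -0.3734, 0.0382]
ee_rot: [-3.138, -0.052, 0.002]
contact_force: [-0.0, -0.3, 0.4]
finger_gap: 0.052
```

Emit:
{"api": "jog_arm", "payload": {"commands": [{"x":0,"y":0,"z":0,"turn":0,"claw":1},{"x":0,"y":0,"z":0,"turn":0,"claw":1},{"x":0,"y":0,"z":0,"turn":0,"claw":1}]}}

```text
time_s: 1.82
ee_pos: [0.4136, -0.3745, 0.0407]
ee_rot: [-3.141, -0.051, -0.002]
contact_force: [1.5, -1.1, -2.3]
finger_gap: 0.0312
```

```bash
python3 - <<'E'
from h import *
st()
for n in("side","top"):
    p,d=capture(n)
    c=p[180:290,340:500] if n=="top" else p[100:220,340:500]
    cv2.imwrite(f"pics/{n}2c.png",cv2.resize(c[:,:,::-1],None,fx=5,fy=5,interpolation=cv2.INTER_CUBIC))
E
```

```text
t 1.825 p [ 0.4136 -0.3745  0.0407] yawx 1.88 zax [ 0.001  0.001 -1.   ] F [ 1.5 -1.1 -2.3] gap 0.0312
```

View pics/top2c.png

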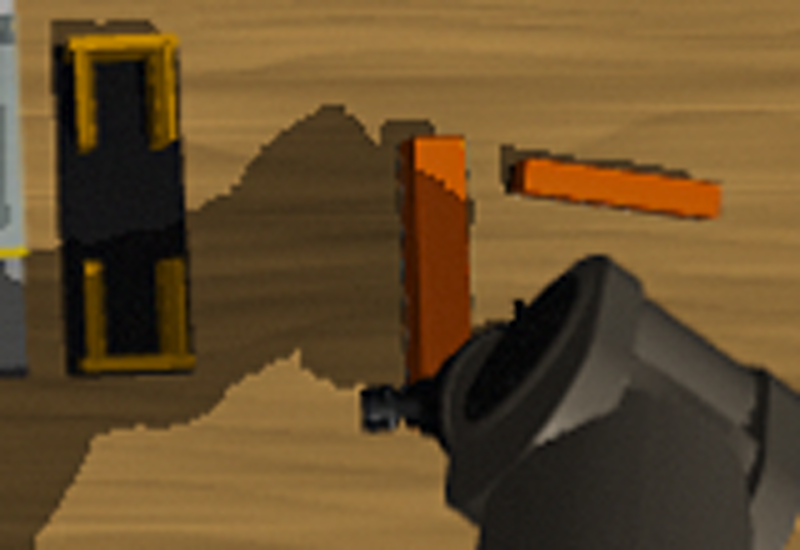

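View pics/side2c.png

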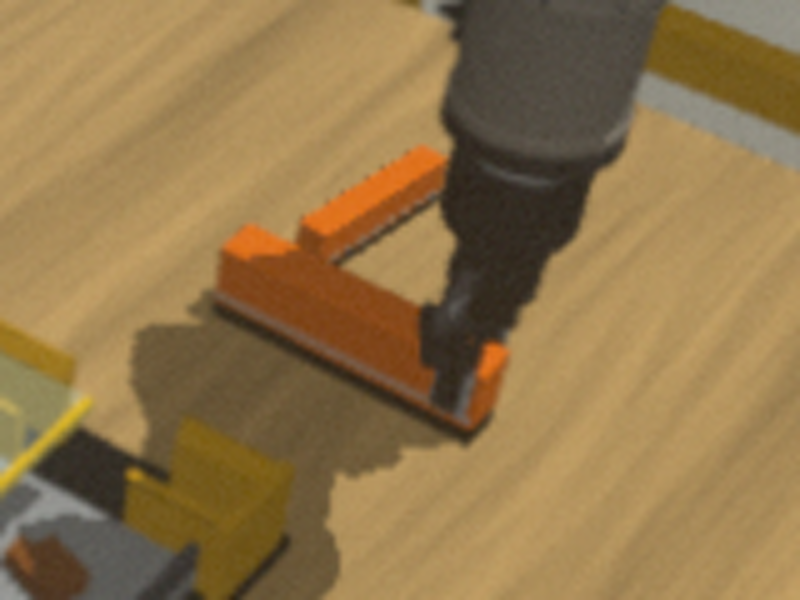

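Emit:
{"api": "jog_arm", "payload": {"commands": [{"x":0,"y":0,"z":30,"turn":0,"claw":1},{"x":0,"y":0,"z":50,"turn":0,"claw":1},{"x":18,"y":50,"z":5,"turn":0,"claw":1},{"x":18,"y":50,"z":0,"turn":0,"claw":1},{"x":0,"y":0,"z":0,"turn":0,"claw":1}]}}

```text
time_s: 2.55
ee_pos: [0.4498, -0.2715, 0.1282]
ee_rot: [-3.14, -0.049, -0.002]
contact_force: [0.1, -0.5, -3.0]
finger_gap: 0.0309
```

```bash
python3 - <<'E'
from h import *
st()
for n in("side","top"):
    p,d=capture(n);np.save(f"pics/{n}3d.npy",d)
    c=p[160:270,300:460] if n=="top" else p[100:220,320:480]
    cv2.imwrite(f"pics/{n}3c.png",cv2.resize(c[:,:,::-1],None,fx=5,fy=5,interpolation=cv2.INTER_CUBIC))
E
```

```text
t 2.55 p [ 0.4498 -0.2715  0.1282] yawx 1.79 zax [ 0.001  0.002 -1.   ] F [ 0.1 -0.5 -3. ] gap 0.0309
```

View pics/top3c.png

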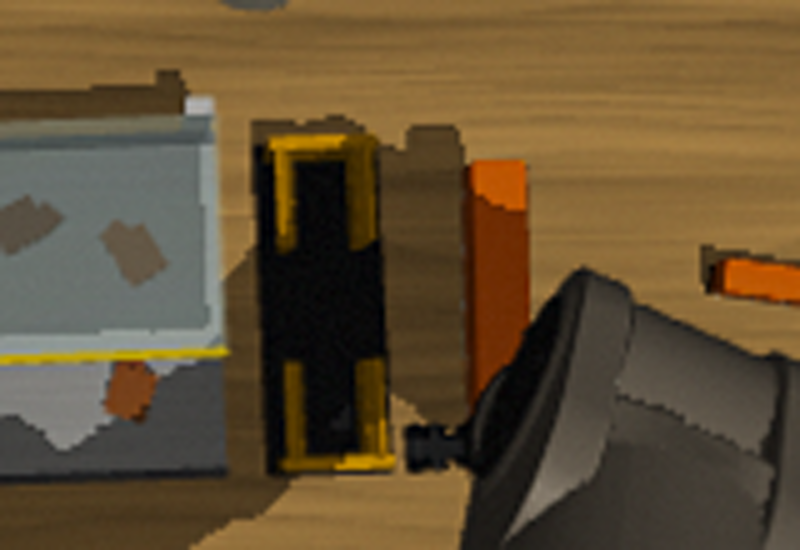

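View pics/side3c.png

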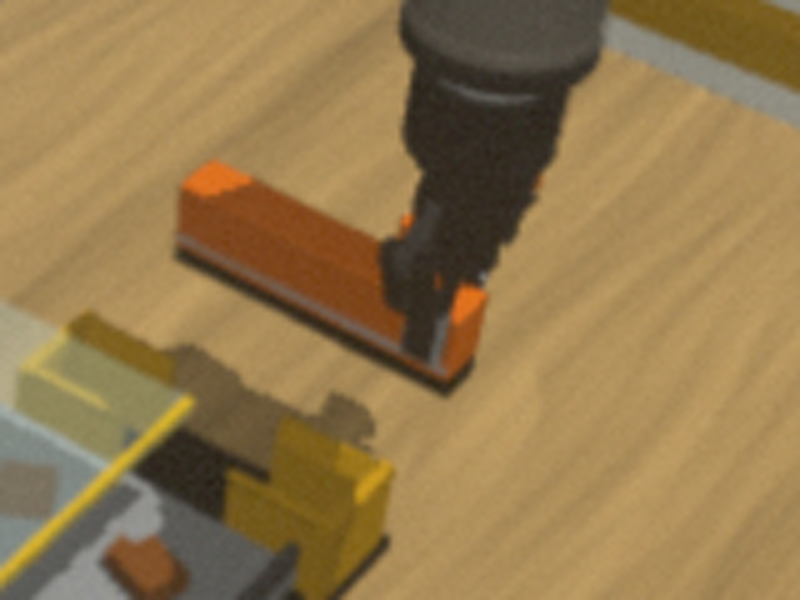

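```bash
python3 - <<'E'
from h import *
D=np.load("pics/top3d.npy")
for u,v in [(397,195),(401,196),(399,205),(399,215),(399,228),(397,238)]:
    d,t=ray("top",u,v);m=np.median(D[v-1:v+2,u-1:u+2]);print(u,v,(t+d*m).round(4))
C=lambda u,v:(300+(u+.5)/5-.5,160+(v+.5)/5-.5)
for q in [(468,160),(527,160),(468,400)]: print(atz("top",*C(*q),.143).round(4))
E
```

```text
397 195 [ 0.6002 -0.2676  0.1446]
401 196 [ 0.5973 -0.279   0.1443]
399 205 [ 0.5714 -0.2724  0.1452]
399 215 [ 0.5427 -0.2714  0.1465]
399 228 [ 0.5058 -0.2704  0.1462]
397 238 [ 0.473  -0.2339  0.3178]
[ 0.6104 -0.2573  0.143 ]
[ 0.6101 -0.2911  0.143 ]
[ 0.4733 -0.2538  0.143 ]
```

```bash
python3 - <<'E'
from h import *
# depth-mask of scraper's top face
D=np.load("pics/top3d.npy");K,k,R,t=cam("top")
pts=[]
for v in range(185,245):
  for u in range(380,420):
    d,_=ray("top",u,v);P=t+d*D[v,u]
    if .138<P[2]<.152 and P[0]>.47: pts.append((u,v,*P))
p=np.array(pts);print(len(p))
for v in sorted(set(p[:,1])):
    r=p[p[:,1]==v]; a,b=r[:,3].max() if 0 else r[:,3].max(),r[:,3].min()
    if v%3==0:print(int(v),r[:,2].mean().round(4),'y',r[:,3].max().round(4),r[:,3].min().round(4),'z',r[:,4].mean().round(4), int(r[:,0].min()),int(r[:,0].max()))
E
python3 - <<'E'
import cv2
E
python3 -c "
import cv2
a=cv2.imread('pics/top3c.png')[140:440,400:600]
cv2.imwrite('pics/top3z.png',cv2.resize(a,None,fx=2,fy=2))"
```

```text
473
192 0.6088 y -0.259 -0.2885 z 0.1451 394 404
195 0.6002 y -0.2599 -0.2874 z 0.1443 394 404
198 0.5914 y -0.2589 -0.2873 z 0.1459 394 404
201 0.5828 y -0.2586 -0.2865 z 0.1458 394 404
204 0.5742 y -0.2582 -0.2891 z 0.1453 394 405
207 0.5657 y -0.2583 -0.2901 z 0.1446 394 405
210 0.5571 y -0.259 -0.2888 z 0.1442 394 405
213 0.5486 y -0.2582 -0.289 z 0.1444 394 405
216 0.5399 y -0.2598 -0.2885 z 0.1456 395 405
219 0.5314 y -0.2575 -0.2882 z 0.1454 394 405
222 0.523 y -0.2581 -0.2877 z 0.1438 394 405
225 0.5143 y -0.2596 -0.2885 z 0.1455 395 405
228 0.5058 y -0.2591 -0.2818 z 0.146 395 403
231 0.4974 y -0.2591 -0.2796 z 0.1446 395 402
234 0.489 y -0.2596 -0.27 z 0.1451 395 399
237 0.4805 y -0.2586 -0.2613 z 0.146 395 396
```

View pics/top3z.png

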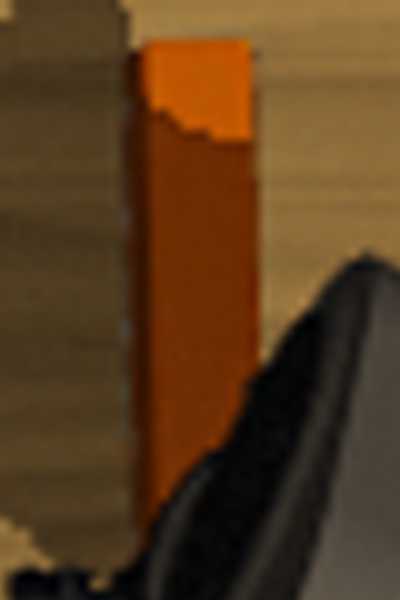

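```bash
python3 - <<'E'
from h import *
C=lambda X,Y:(300+(400+X/2+.5)/5-.5,160+(140+Y/2+.5)/5-.5)
for q in [(145,40),(150,520),(254,40),(259,350)]: print(atz("top",*C(*q),.1445).round(4))
# near-edge consistency: cradle socket top edges projected same way for yaw calibration
E
```

```text
[ 0.6101 -0.2597  0.1445]
[ 0.4733 -0.2575  0.1445]
[ 0.6099 -0.2908  0.1445]
[ 0.5211 -0.2896  0.1445]
```

Emit:
{"api": "jog_arm", "payload": {"commands": [{"x":9,"y":35,"z":-4,"turn":1.3,"claw":1},{"x":9,"y":35,"z":-5,"turn":1.2,"claw":1},{"x":0,"y":0,"z":0,"turn":0,"claw":1}]}}

```text
time_s: 3.02
ee_pos: [0.4653, -0.2071, 0.1184]
ee_rot: [3.139, 0.103, -0.001]
contact_force: [-0.7, -0.6, -2.5]
finger_gap: 0.0309
```

```bash
python3 - <<'E'
from h import *
st()
p,d=capture("top");np.save("pics/top4d.npy",d)
cv2.imwrite("pics/top4c.png",cv2.resize(p[165:265,300:430][:,:,::-1],None,fx=6,fy=6,interpolation=cv2.INTER_CUBIC))
p,d=capture("side")
cv2.imwrite("pics/side4c.png",cv2.resize(p[130:260,290:440][:,:,::-1],None,fx=5,fy=5,interpolation=cv2.INTER_CUBIC))
E
```

```text
t 3.025 p [ 0.4653 -0.2071  0.1184] yawx 3.77 zax [-0.    -0.001 -1.   ] F [-0.7 -0.6 -2.5] gap 0.0309
```

View pics/top4c.png

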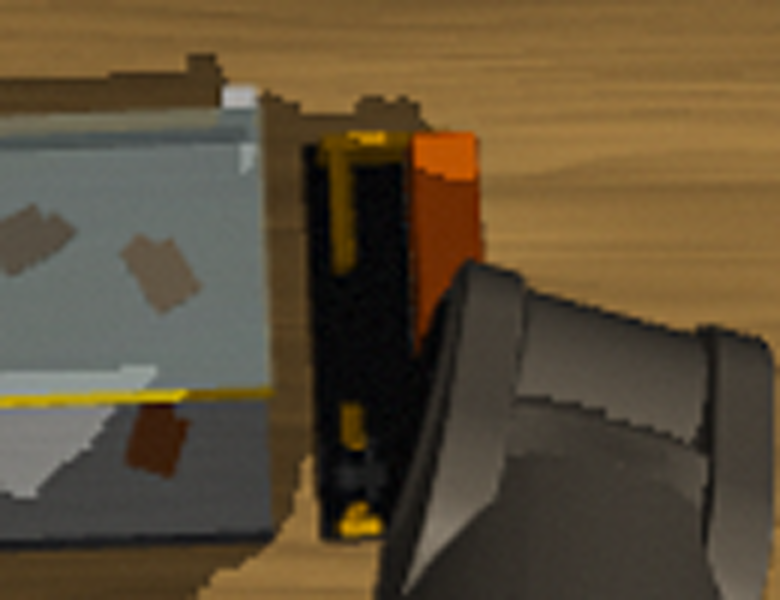

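View pics/side4c.png

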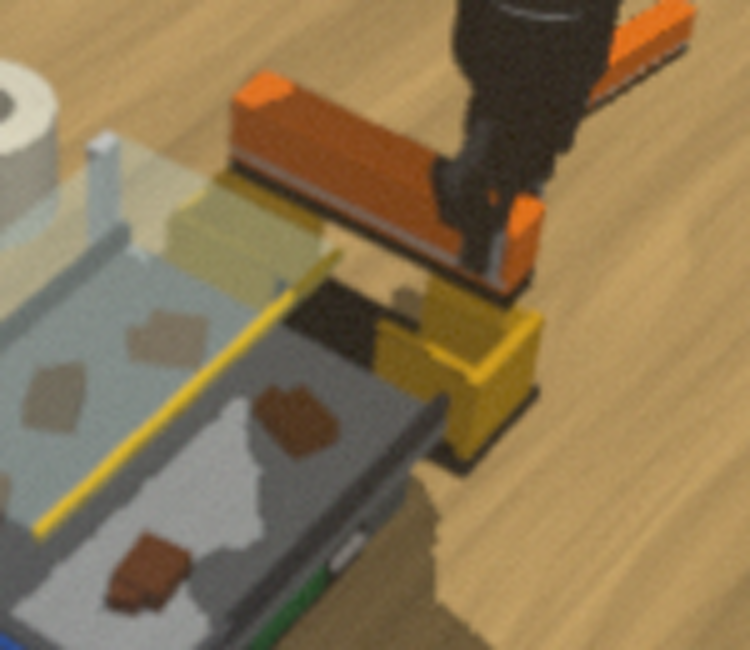

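```bash
python3 - <<'E'
from h import *
C=lambda X,Y:(300+(X+.5)/6-.5,165+(Y+.5)/6-.5)
for q in [(413,133),(417,350),(478,133),(484,250)]: print(atz("top",*C(*q),.135).round(4))
D=np.load("pics/top4d.npy")
for u,v in [(374,192),(375,200),(375,210)]:
    d,t=ray("top",u,v);print((t+d*np.median(D[v-1:v+2,u-1:u+2])).round(4))
# predicted positions, scale frame lips
c,s=np.cos(.0317),np.sin(.0317)
def S(P):
    dx,dy=P[0]-.532,P[1]+.002;return c*dx+s*dy,-s*dx+c*dy
print("far end scale", S((.6235,-.2015)))
E
```

```text
[ 0.6262 -0.1875  0.135 ]
[ 0.5215 -0.1875  0.135 ]
[ 0.626  -0.2188  0.135 ]
[ 0.5693 -0.2204  0.135 ]
[ 0.6107 -0.2033  0.1353]
[ 0.5874 -0.2057  0.1354]
[ 0.5583 -0.2049  0.1369]
far end scale (np.float64(0.08513093925821408), np.float64(-0.20229983485167324))
```

Emit:
{"api": "jog_arm", "payload": {"commands": [{"x":1,"y":20,"z":-1,"turn":0.4,"claw":1},{"x":0,"y":20,"z":0,"turn":0.3,"claw":1},{"x":-1,"y":20,"z":0,"turn":0,"claw":1},{"x":-1,"y":20,"z":0,"turn":0,"claw":1},{"x":0,"y":0,"z":0,"turn":0,"claw":1}]}}

```text
time_s: 3.75
ee_pos: [0.4623, -0.1306, 0.1176]
ee_rot: [3.137, 0.105, -0.001]
contact_force: [1.2, -0.3, -3.0]
finger_gap: 0.0311
```

```bash
cat > look.py <<'E'
from h import *
import sys
i=sys.argv[1]
st()
p,d=capture("top")
cv2.imwrite(f"pics/top{i}c.png",cv2.resize(p[165:275,220:380][:,:,::-1],None,fx=5,fy=5,interpolation=cv2.INTER_CUBIC))
p,d=capture("side")
cv2.imwrite(f"pics/side{i}c.png",cv2.resize(p[150:340,210:420][:,:,::-1],None,fx=3.5,fy=3.1,interpolation=cv2.INTER_CUBIC))
E
python3 look.py 5
```

```text
t 3.75 p [ 0.4623 -0.1306  0.1176] yawx 3.84 zax [-0.001 -0.003 -1.   ] F [ 1.2 -0.3 -3. ] gap 0.0311
```

View pics/top5c.png

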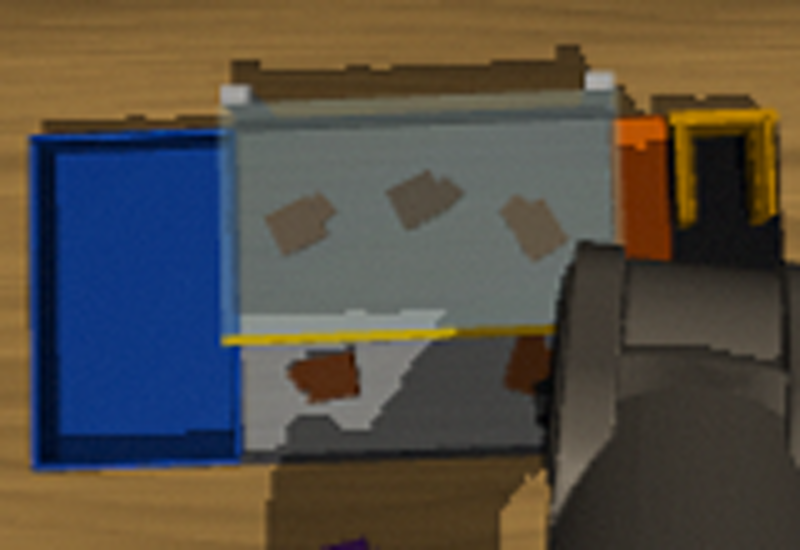

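View pics/side5c.png

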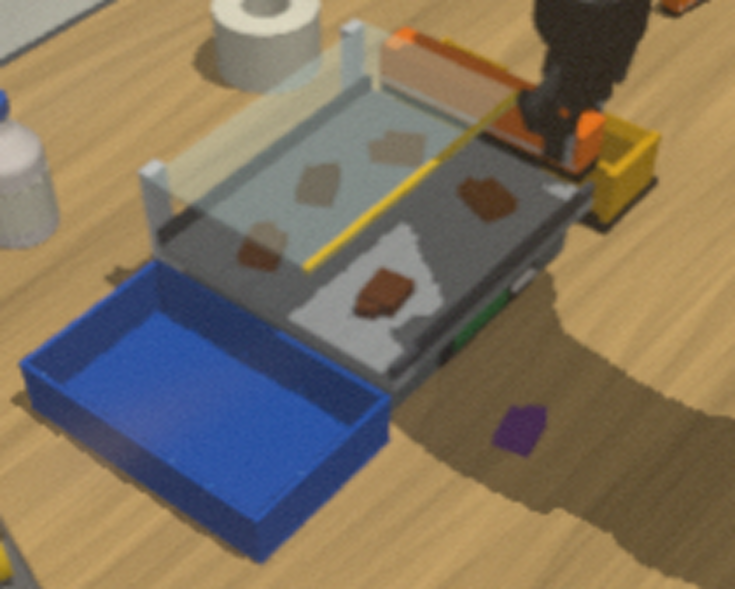

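Emit:
{"api": "jog_arm", "payload": {"commands": [{"x":-0.6,"y":20,"z":0,"turn":0,"claw":1},{"x":-0.6,"y":20,"z":-1,"turn":0,"claw":1},{"x":-0.6,"y":20,"z":-1,"turn":0,"claw":1},{"x":-0.6,"y":20,"z":0,"turn":0,"claw":1},{"x":0,"y":0,"z":0,"turn":0,"claw":1}]}}

```text
time_s: 4.47
ee_pos: [0.4615, -0.0564, 0.1167]
ee_rot: [3.135, 0.087, 0.005]
contact_force: [-0.5, 0.0, -2.8]
finger_gap: 0.0311
```

```bash
python3 look.py 6
```

```text
t 4.475 p [ 0.4615 -0.0564  0.1167] yawx 3.18 zax [ 0.003 -0.005 -1.   ] F [-0.5  0.  -2.8] gap 0.0311
```

View pics/side6c.png

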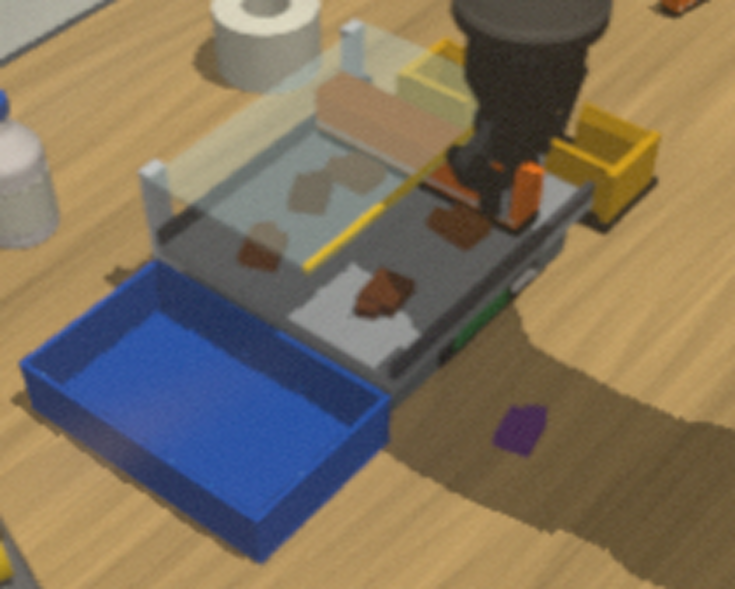

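View pics/top6c.png

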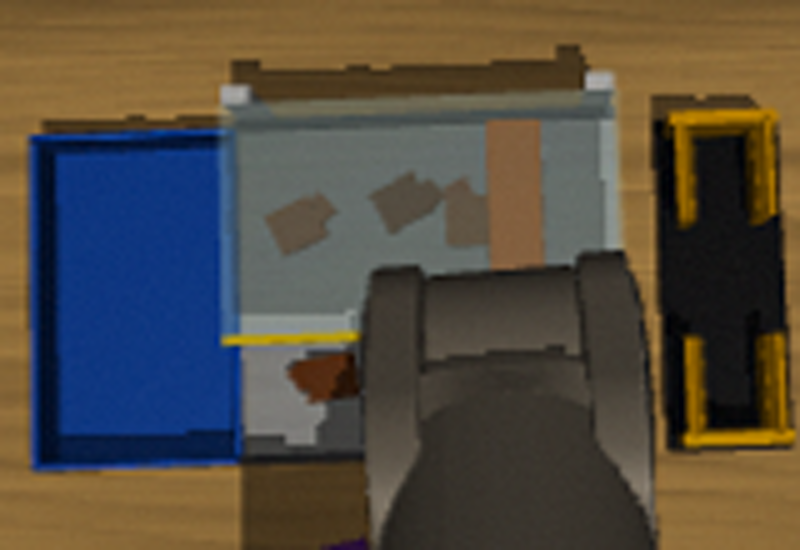

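Emit:
{"api": "jog_arm", "payload": {"commands": [{"x":0,"y":20,"z":0,"turn":0.3,"claw":1},{"x":-0.6,"y":20,"z":-0.5,"turn":0.2,"claw":1},{"x":-0.6,"y":20,"z":0,"turn":0,"claw":1},{"x":-0.6,"y":20,"z":0,"turn":0,"claw":1},{"x":0,"y":0,"z":0,"turn":0,"claw":1}]}}

```text
time_s: 5.2
ee_pos: [0.4609, 0.0169, 0.1166]
ee_rot: [3.132, 0.083, 0.007]
contact_force: [-0.4, -1.0, -2.6]
finger_gap: 0.0312
```

```bash
python3 look.py 7
```

```text
t 5.2 p [0.4609 0.0169 0.1166] yawx 3.02 zax [ 0.005 -0.008 -1.   ] F [-0.4 -1.  -2.6] gap 0.0312
```

View pics/side7c.png

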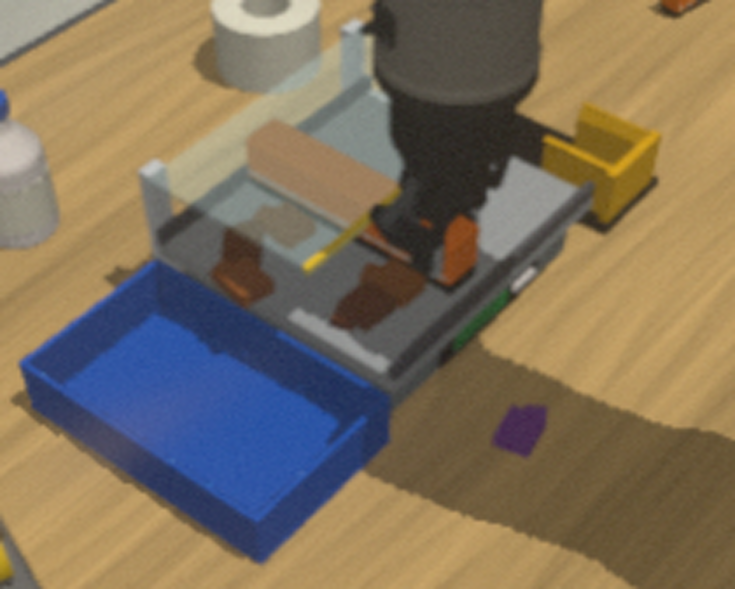

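View pics/top7c.png

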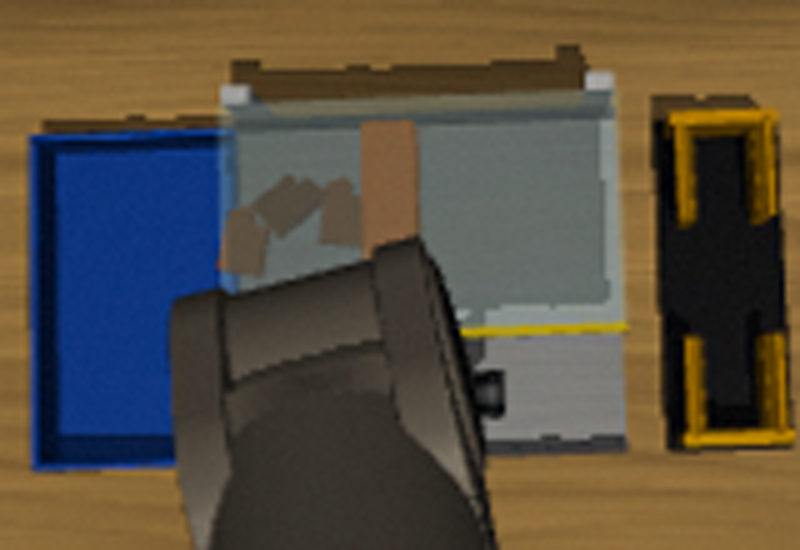

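Emit:
{"api": "jog_arm", "payload": {"commands": [{"x":-0.6,"y":20,"z":0,"turn":0.3,"claw":1},{"x":-0.6,"y":20,"z":0,"turn":0,"claw":1},{"x":-0.6,"y":20,"z":0,"turn":0,"claw":1},{"x":0,"y":0,"z":0,"turn":0,"claw":1}]}}

```text
time_s: 5.8
ee_pos: [0.4596, 0.0715, 0.1164]
ee_rot: [3.13, 0.076, 0.006]
contact_force: [0.4, 0.2, -1.7]
finger_gap: 0.0311
```

```bash
python3 look.py 8
```

```text
t 5.8 p [0.4596 0.0715 0.1164] yawx 2.79 zax [ 0.004 -0.01  -1.   ] F [ 0.4  0.2 -1.7] gap 0.0311
```

View pics/side8c.png

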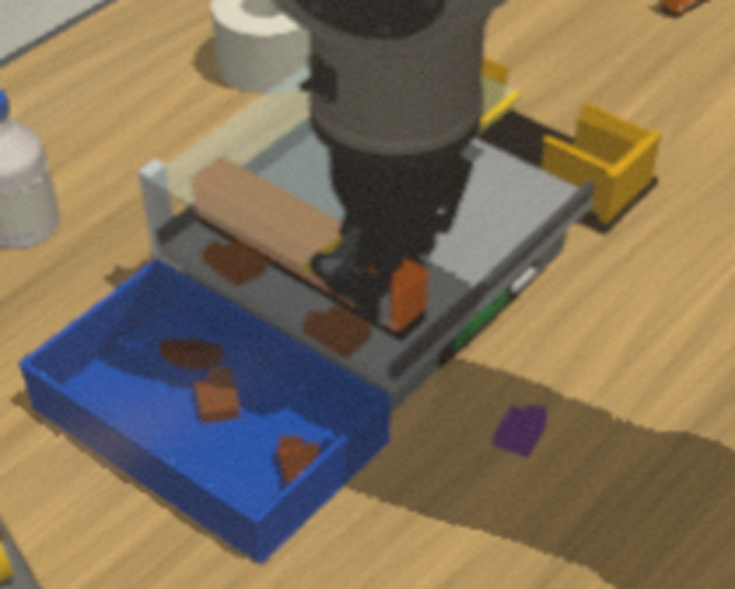

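View pics/top8c.png

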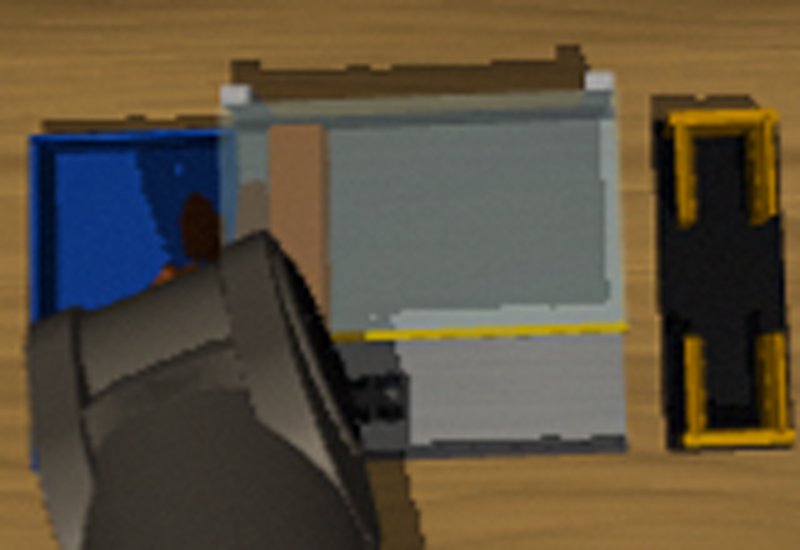

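Three chips are in the tray and two remain at the edge (side crop 235,260 and 335,330). I'll push on.

Emit:
{"api": "jog_arm", "payload": {"commands": [{"x":-0.6,"y":20,"z":0,"turn":0.3,"claw":1},{"x":-0.6,"y":20,"z":0,"turn":0,"claw":1},{"x":-0.6,"y":20,"z":0,"turn":0,"claw":1},{"x":0,"y":5,"z":0,"turn":0,"claw":1}]}}

```text
time_s: 6.4
ee_pos: [0.4585, 0.1306, 0.1162]
ee_rot: [3.128, 0.069, 0.005]
contact_force: [0.4, -0.6, -2.7]
finger_gap: 0.0308
```

```bash
python3 look.py 9
```

```text
t 6.4 p [0.4585 0.1306 0.1162] yawx 2.54 zax [ 0.004 -0.013 -1.   ] F [ 0.4 -0.6 -2.7] gap 0.0308
```

View pics/side9c.png

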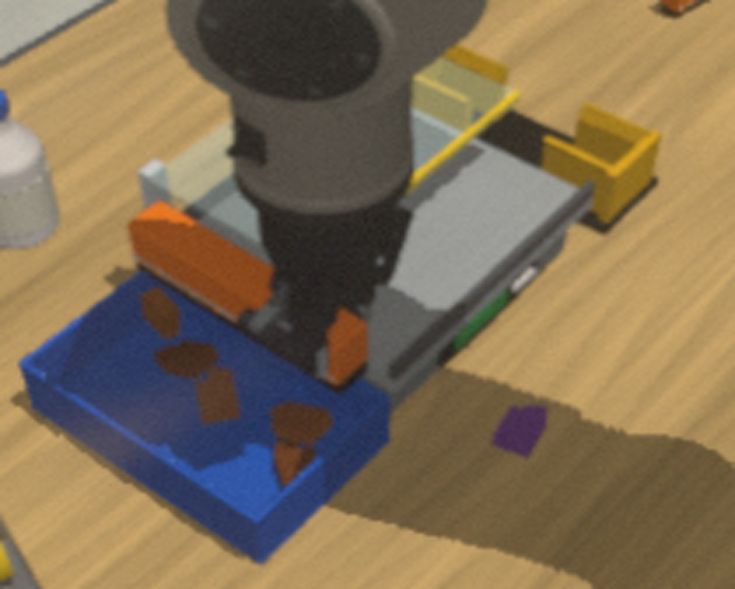

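View pics/top9c.png

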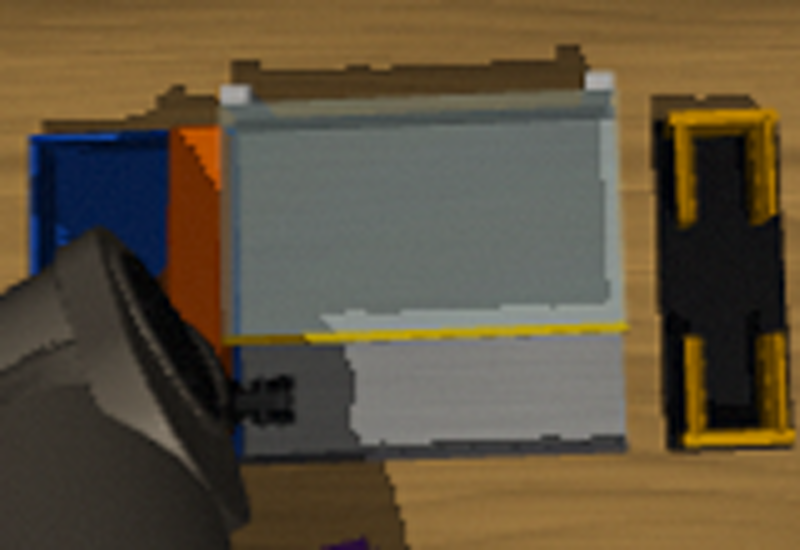

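Emit:
{"api": "jog_arm", "payload": {"commands": [{"x":1,"y":-30,"z":1,"turn":0.3,"claw":1},{"x":1,"y":-30,"z":0.5,"turn":0.2,"claw":1},{"x":1,"y":-30,"z":0,"turn":0,"claw":1},{"x":1,"y":-30,"z":0,"turn":0,"claw":1},{"x":0,"y":0,"z":0,"turn":0,"claw":1}]}}

```text
time_s: 7.12
ee_pos: [0.4615, 0.0003, 0.1175]
ee_rot: [3.126, 0.074, 0.004]
contact_force: [0.7, -0.0, -2.4]
finger_gap: 0.0313
```

Emit:
{"api": "jog_arm", "payload": {"commands": [{"x":1,"y":-30,"z":0,"turn":0,"claw":1},{"x":1,"y":-30,"z":0,"turn":0,"claw":1},{"x":1,"y":-30,"z":0,"turn":0,"claw":1},{"x":1,"y":-30,"z":0,"turn":0,"claw":1},{"x":0,"y":0,"z":0,"turn":0,"claw":1}]}}

```text
time_s: 7.75
ee_pos: [0.4643, -0.1253, 0.1176]
ee_rot: [3.126, 0.071, 0.003]
contact_force: [0.8, 0.3, -1.7]
finger_gap: 0.0311
```

```bash
python3 look.py 10
```

```text
t 7.75 p [ 0.4643 -0.1253  0.1176] yawx 2.59 zax [ 0.002 -0.015 -1.   ] F [ 0.8  0.3 -1.7] gap 0.0311
```

View pics/side10c.png

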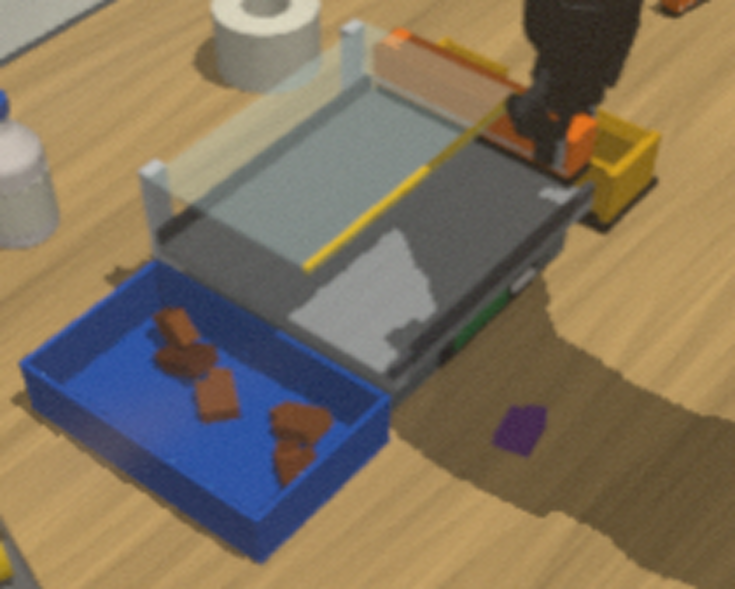

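View pics/top10c.png

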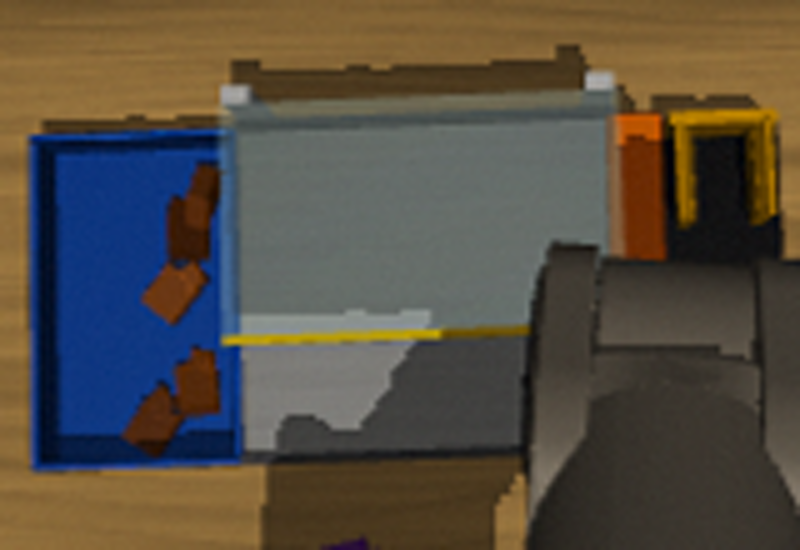

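Emit:
{"api": "jog_arm", "payload": {"commands": [{"x":1,"y":-35,"z":0,"turn":0,"claw":1},{"x":0,"y":-50,"z":5,"turn":0,"claw":1},{"x":-6,"y":-55,"z":0,"turn":0,"claw":1},{"x":-6,"y":-55,"z":0,"turn":0,"claw":1},{"x":0,"y":0,"z":0,"turn":0,"claw":1}]}}

```text
time_s: 8.48
ee_pos: [0.4546, -0.3183, 0.123]
ee_rot: [3.127, 0.091, 0.005]
contact_force: [0.4, 0.1, -1.6]
finger_gap: 0.0309
```

Emit:
{"api": "jog_arm", "payload": {"commands": [{"x":0,"y":0,"z":-40,"turn":0,"claw":1},{"x":0,"y":0,"z":-28,"turn":0,"claw":1},{"x":0,"y":0,"z":0,"turn":0,"claw":1}]}}

```text
time_s: 8.85
ee_pos: [0.4562, -0.3151, 0.0538]
ee_rot: [3.128, 0.096, 0.007]
contact_force: [0.2, 0.1, -2.1]
finger_gap: 0.0307
```

Emit:
{"api": "jog_arm", "payload": {"commands": [{"x":0,"y":0,"z":-8,"turn":0,"claw":1},{"x":0,"y":0,"z":-3,"turn":0,"claw":1},{"x":0,"y":0,"z":0,"turn":0,"claw":1}]}}

```text
time_s: 9.22
ee_pos: [0.4579, -0.3143, 0.0445]
ee_rot: [3.127, 0.099, 0.011]
contact_force: [-0.6, -0.2, -2.8]
finger_gap: 0.031
```

Emit:
{"api": "jog_arm", "payload": {"commands": [{"x":0,"y":0,"z":-1.5,"turn":0,"claw":1},{"x":0,"y":0,"z":0,"turn":0,"claw":1}]}}

```text
time_s: 9.48
ee_pos: [0.4583, -0.3145, 0.0437]
ee_rot: [3.126, 0.099, 0.013]
contact_force: [0.9, 0.8, -2.4]
finger_gap: 0.0307
```

Emit:
{"api": "jog_arm", "payload": {"commands": [{"x":0,"y":0,"z":-2.5,"turn":0,"claw":1},{"x":0,"y":0,"z":-1.5,"turn":0,"claw":1},{"x":0,"y":0,"z":0,"turn":0,"claw":1}]}}

```text
time_s: 9.85
ee_pos: [0.4584, -0.3147, 0.0398]
ee_rot: [3.126, 0.098, 0.014]
contact_force: [-0.3, 0.8, -0.3]
finger_gap: 0.0311
```

Emit:
{"api": "jog_arm", "payload": {"commands": [{"x":0,"y":0,"z":0,"turn":0,"claw":-1},{"x":0,"y":0,"z":0,"turn":0,"claw":-1},{"x":0,"y":0,"z":0,"turn":0,"claw":-1},{"x":0,"y":0,"z":0,"turn":0,"claw":-1},{"x":0,"y":0,"z":40,"turn":0,"claw":-1}]}}

```text
time_s: 10.48
ee_pos: [0.4575, -0.3141, 0.0784]
ee_rot: [3.128, 0.099, 0.009]
contact_force: [0.9, 0.8, 0.7]
finger_gap: 0.0855
```

Emit:
{"api": "jog_arm", "payload": {"commands": [{"x":0,"y":-20,"z":55,"turn":0,"claw":-1},{"x":-10,"y":-55,"z":10,"turn":0,"claw":-1},{"x":-10,"y":-55,"z":0,"turn":0,"claw":-1},{"x":0,"y":0,"z":0,"turn":0,"claw":-1}]}}

```text
time_s: 10.98
ee_pos: [0.4381, -0.4481, 0.1494]
ee_rot: [3.124, 0.103, 0.016]
contact_force: [-0.1, 0.2, -0.2]
finger_gap: 0.0854
```

```bash
python3 - <<'E'
from h import *
st()
p,d=capture("top");np.save("pics/top11d.npy",d)
cv2.imwrite("pics/top11c.png",cv2.resize(p[170:290,330:460][:,:,::-1],None,fx=6,fy=5,interpolation=cv2.INTER_CUBIC))
E
```

```text
t 10.975 p [ 0.4381 -0.4481  0.1494] yawx 3.77 zax [ 0.011 -0.016 -1.   ] F [-0.1  0.2 -0.2] gap 0.0854
```

View pics/top11c.png

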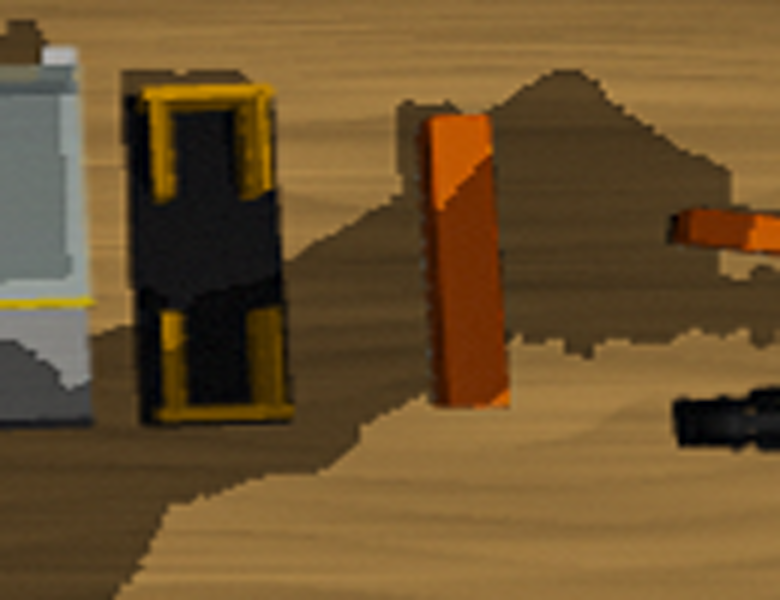

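```bash
python3 - <<'E'
from h import *
C=lambda X,Y:(330+(X+.5)/6-.5,170+(Y+.5)/5-.5)
def rep(n,qs,z):
    w=np.array([atz("top",*C(*q),z) for q in qs]);d=w[0]+w[1]-w[2]-w[3];e=w[0]+w[3]-w[1]-w[2]
    print(n,w.mean(0).round(4),"yaw",np.arctan2(d[1],d[0]).round(4),"len",np.linalg.norm(d[:2])/2,"wid",np.linalg.norm(e[:2])/2); return w
rep("scr",[(430,115),(491,114),(508,404),(447,405)],.056)
rep("crad",[(142,88),(273,86),(293,416),(157,419)],.067)
D=np.load("pics/top11d.npy")
K,k,R,t=cam("top")
p=[]
for v in range(188,256):
  for u in range(398,418):
    d,_=ray("top",u,v);P=t+d*D[v,u]
    if .05<P[2]<.063: p.append(P)
p=np.array(p,dtype=np.float32);print(len(p),cv2.minAreaRect(p[:,:2]*1000),p.mean(0))
E
```

```text
scr [ 0.531  -0.3141  0.056 ] yaw 0.0187 len 0.17785852813788622 wid 0.031077529502972538
crad [ 0.5357 -0.1843  0.067 ] yaw 0.026 len 0.2013492200039291 wid 0.0675226660875644
627 ((529.975341796875, -313.8920593261719), (179.633544921875, 33.69036102294922), 1.7519676685333252) [ 0.52905864 -0.3129718   0.05651034]
```

Emit:
{"api": "jog_arm", "payload": {"commands": [{"x":31,"y":45,"z":0,"turn":-1.3,"claw":-1},{"x":31,"y":45,"z":0,"turn":-1.2,"claw":-1},{"x":31,"y":45,"z":0,"turn":0,"claw":-1},{"x":0,"y":0,"z":0,"turn":0,"claw":-1}]}}

```text
time_s: 11.52
ee_pos: [0.5345, -0.302, 0.1485]
ee_rot: [3.129, 0.04, 0.015]
contact_force: [-0.2, -1.3, -0.6]
finger_gap: 0.0853
```

```bash
python3 -c "
from h import *
st()"
```

```text
t 11.525 p [ 0.5345 -0.302   0.1485] yawx 1.46 zax [ 0.01  -0.012 -1.   ] F [-0.2 -1.3 -0.6] gap 0.0853
```

Emit:
{"api": "jog_arm", "payload": {"commands": [{"x":-3.5,"y":-12,"z":0,"turn":0,"claw":-1},{"x":0,"y":0,"z":-40,"turn":0,"claw":-1},{"x":0,"y":0,"z":-35,"turn":0,"claw":-1},{"x":0,"y":0,"z":0,"turn":0,"claw":-1}]}}

```text
time_s: 12.02
ee_pos: [0.5286, -0.3176, 0.0724]
ee_rot: [3.128, 0.038, 0.015]
contact_force: [0.2, 0.0, 0.3]
finger_gap: 0.0859
```

Emit:
{"api": "jog_arm", "payload": {"commands": [{"x":2,"y":3.5,"z":-18,"turn":0,"claw":-1},{"x":0,"y":0,"z":-10,"turn":0,"claw":-1},{"x":0,"y":0,"z":0,"turn":0,"claw":-1}]}}

```text
time_s: 12.4
ee_pos: [0.5309, -0.3161, 0.0454]
ee_rot: [3.126, 0.034, 0.018]
contact_force: [0.1, -0.7, 0.3]
finger_gap: 0.0853
```

Emit:
{"api": "jog_arm", "payload": {"commands": [{"x":0,"y":2,"z":-3,"turn":0,"claw":-1},{"x":0,"y":0,"z":0,"turn":0,"claw":1},{"x":0,"y":0,"z":0,"turn":0,"claw":1},{"x":0,"y":0,"z":0,"turn":0,"claw":1},{"x":0,"y":0,"z":0,"turn":0,"claw":1}]}}

```text
time_s: 13.02
ee_pos: [0.5319, -0.3142, 0.0442]
ee_rot: [3.125, 0.035, 0.022]
contact_force: [-0.4, 0.6, 2.4]
finger_gap: 0.0306
```

Emit:
{"api": "jog_arm", "payload": {"commands": [{"x":0,"y":0,"z":0,"turn":0,"claw":1},{"x":0,"y":0,"z":50,"turn":0,"claw":1},{"x":0,"y":0,"z":45,"turn":0,"claw":1},{"x":0,"y":0,"z":0,"turn":0,"claw":1}]}}

```text
time_s: 13.52
ee_pos: [0.5308, -0.3138, 0.1404]
ee_rot: [3.126, 0.035, 0.018]
contact_force: [0.4, -0.0, -2.7]
finger_gap: 0.0308
```

```bash
python3 -c "
from h import *
st()"
```

```text
t 13.525 p [ 0.5308 -0.3138  0.1404] yawx 1.29 zax [ 0.011 -0.015 -1.   ] F [ 0.4 -0.  -2.7] gap 0.0308
```

Emit:
{"api": "jog_arm", "payload": {"commands": [{"x":2,"y":40,"z":0,"turn":0.3,"claw":1},{"x":2,"y":40,"z":0,"turn":0.2,"claw":1},{"x":2,"y":35,"z":0,"turn":0,"claw":1},{"x":0,"y":0,"z":0,"turn":0,"claw":1},{"x":0,"y":0,"z":0,"turn":0,"claw":1}]}}

```text
time_s: 14.15
ee_pos: [0.5341, -0.1958, 0.1359]
ee_rot: [3.127, 0.047, 0.01]
contact_force: [-0.2, 0.4, -2.4]
finger_gap: 0.031
```

```bash
cat > look2.py <<'E'
from h import *
import sys
i=sys.argv[1]
st()
p,d=capture("top");np.save(f"pics/top{i}d.npy",d)
cv2.imwrite(f"pics/top{i}c.png",cv2.resize(p[175:265,335:435][:,:,::-1],None,fx=6,fy=6,interpolation=cv2.INTER_CUBIC))
p,d=capture("side")
cv2.imwrite(f"pics/side{i}c.png",cv2.resize(p[130:230,310:420][:,:,::-1],None,fx=6,fy=6,interpolation=cv2.INTER_CUBIC))
E
python3 look2.py 12
```

```text
t 14.15 p [ 0.5341 -0.1958  0.1359] yawx 1.73 zax [ 0.007 -0.014 -1.   ] F [-0.2  0.4 -2.4] gap 0.031
```

View pics/top12c.png

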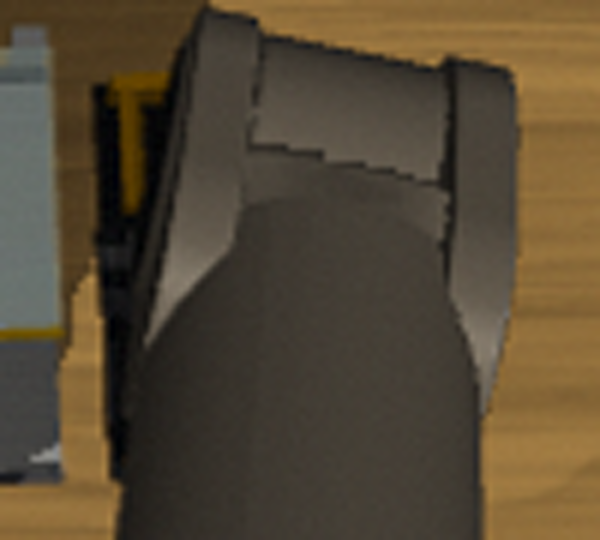

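View pics/side12c.png

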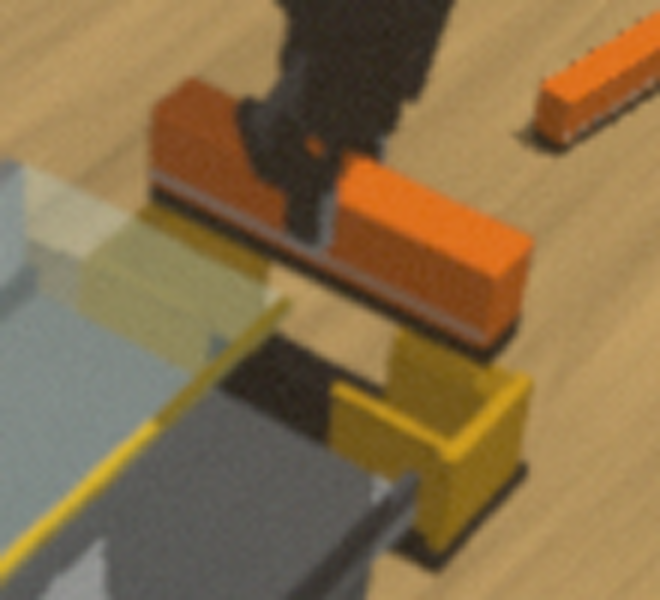

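```bash
cat > sfit.py <<'E'
from h import *
from scipy.optimize import least_squares
C=lambda X,Y:(310+(X+.5)/6-.5,130+(Y+.5)/6-.5)
def T(p,P):
    P=np.array(P,float)/1000;R=cv2.Rodrigues(np.array([p[4] if len(p)>4 else 0,p[5] if len(p)>5 else 0,0.]))[0]
    P=P@R.T;c,s=np.cos(p[3]),np.sin(p[3])
    return np.c_[p[0]+c*P[:,0]-s*P[:,1],p[1]+s*P[:,0]+c*P[:,1],p[2]+P[:,2]]
def fit(o,x0,sig=None):
    U=np.array([C(*a) for a,_ in o]);P=[b for _,b in o]
    r=least_squares(lambda p:(proj("side",T(p,P))-U).ravel(),x0);return r.x,r.fun.reshape(-1,2)
E
cat > s12.py <<'E'
from sfit import *
scr=[((498,277),(-90,16,56)),((531,240),(-90,-16,56)),((151,105),(90,16,56)),((193,78),(90,-16,56)),((487,360),(-90,13,0)),((519,320),(-90,-13,0)),((152,197),(90,13,0))]
x,f=fit(scr,[.534,-.196,.095,.03]);print("scr",x.round(4),f.round(2).tolist())
x,f=fit(scr,[.534,-.196,.095,.03,0,0]);print("scr6",x.round(4),f.round(2).tolist())
# overlay cradle
im=cv2.imread("pics/side12c.png")
def dr(pts,col):
    q=proj("side",pts);q=((q-[310,130]+.5)*6-.5).round().astype(int)
    for a in q: cv2.circle(im,tuple(int(v) for v in a),2,col,-1)
pc=[.5368,-.1846,0,.0317]
dr(T(pc,[(-94,19,67),(-94,-19,67),(94,19,67),(94,-19,67),(-94,19,8),(-106,40,8),(-106,-40,8),(-106,40,0),(-106,-40,0),(-36,19,67),(-36,-19,67)]),(255,0,255))
dr(T(x,[(-90,16,56),(-90,-16,56),(90,16,56),(90,-16,56),(-90,13,0),(-90,-13,0),(90,13,0)]),(0,255,0))
cv2.imwrite("pics/side12o.png",im)
E
python3 s12.py
```

```text
scr [ 0.548  -0.2169  0.0711  0.0554] [[-0.01, -0.93], [0.67, -1.35], [0.35, 0.68], [0.04, -0.58], [-0.36, 0.29], [-0.81, 1.59], [0.11, 0.4]]
scr6 [ 0.5515 -0.2235  0.0671  0.0705 -0.0754 -0.0248] [[-0.08, 0.15], [0.52, -0.98], [0.17, 1.14], [-0.27, -0.84], [-0.09, 0.01], [-0.62, 0.8], [0.37, -0.28]]
```

View pics/side12o.png

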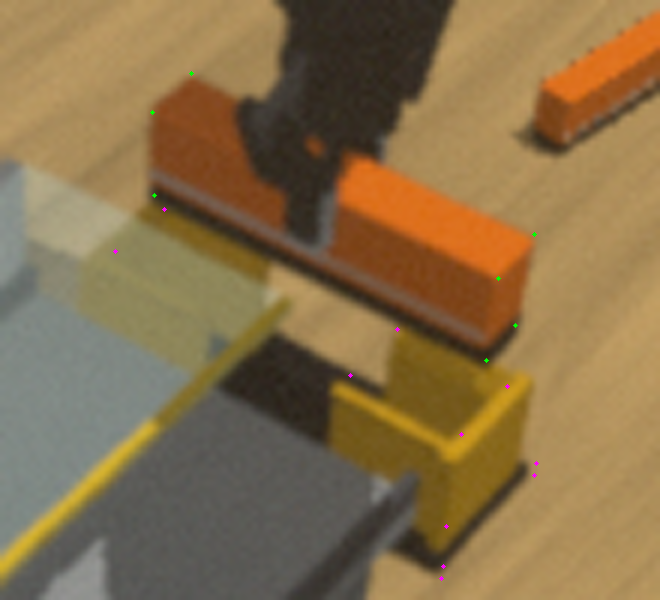

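```bash
cat >> s12.py <<'E'
print('--')
def fitz(o,z):
    U=np.array([C(*a) for a,_ in o]);P=[b for _,b in o]
    r=least_squares(lambda p:(proj("side",T([p[0],p[1],z,p[2]],P))-U).ravel(),[.53,-.19,.03]);print(r.x.round(4),r.fun.reshape(-1,2).round(1).tolist())
for z in (.089,.092): fitz(scr,z)
# cradle base corners (bottom near), sockets: 
cr=[((526,476),(-106,-40,0)),((437,571),(-106,40,0)),((524,468),(-106,-40,8))]
fitz(cr,0)
# inner rims at 67: left wall end inner, near socket inner corners
E
python3 s12.py | sed -n '/--/,$p'; python3 - <<'E'
import cv2
a=cv2.imread('pics/side12c.png')[300:600,300:560]
cv2.imwrite('pics/side12z.png',cv2.resize(a,None,fx=2,fy=2))
E
```

```text
--
[ 0.5376 -0.1994  0.0463] [[0.3, -0.7], [1.3, -1.2], [-0.3, -0.1], [-0.4, -1.4], [-0.1, 0.9], [-0.3, 2.1], [-0.6, 0.0]]
[ 0.5359 -0.1964  0.0447] [[0.4, -0.7], [1.4, -1.2], [-0.5, -0.2], [-0.5, -1.5], [-0.0, 1.0], [-0.2, 2.2], [-0.7, -0.0]]
[ 0.5397 -0.1818  0.0381] [[-0.1, -0.3], [-0.6, 1.1], [0.7, -0.9]]
```

View pics/side12z.png

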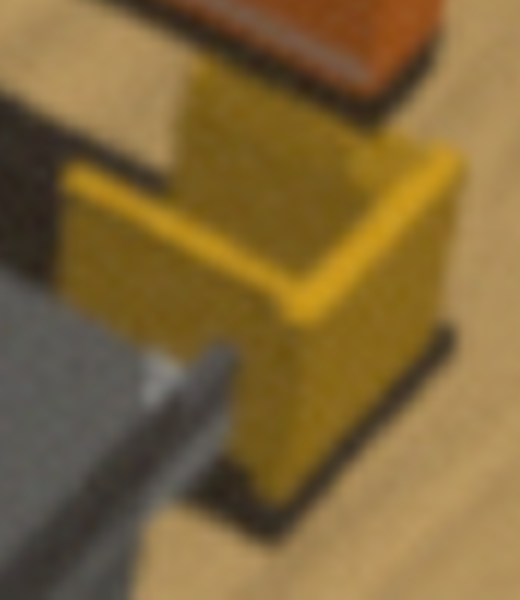

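Emit:
{"api": "jog_arm", "payload": {"commands": [{"x":3.5,"y":11.5,"z":0,"turn":0,"claw":1},{"x":0,"y":0,"z":-12,"turn":0,"claw":1},{"x":0,"y":0,"z":0,"turn":0,"claw":1},{"x":0,"y":0,"z":0,"turn":0,"claw":1}]}}

```text
time_s: 14.75
ee_pos: [0.5375, -0.1852, 0.1226]
ee_rot: [3.127, 0.043, 0.009]
contact_force: [0.0, -1.0, -2.5]
finger_gap: 0.0305
```

```bash
python3 look2.py 13
```

```text
t 14.75 p [ 0.5375 -0.1852  0.1226] yawx 1.57 zax [ 0.006 -0.014 -1.   ] F [ 0.  -1.  -2.5] gap 0.0305
```

View pics/side13c.png

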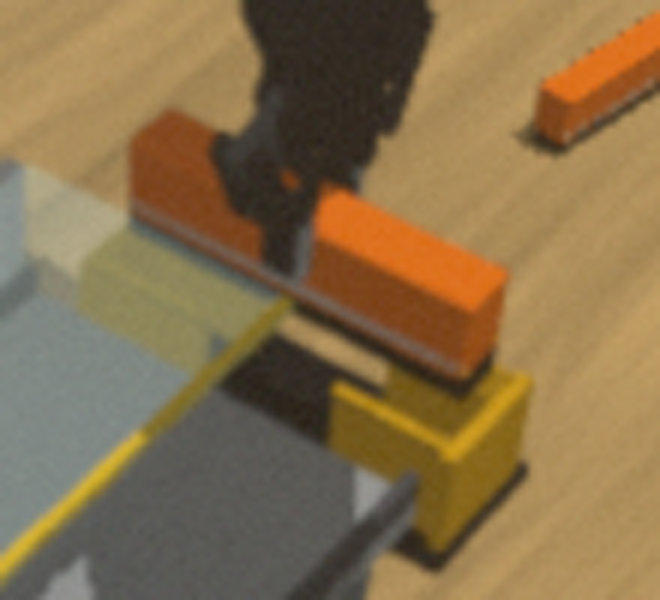

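View pics/top13c.png

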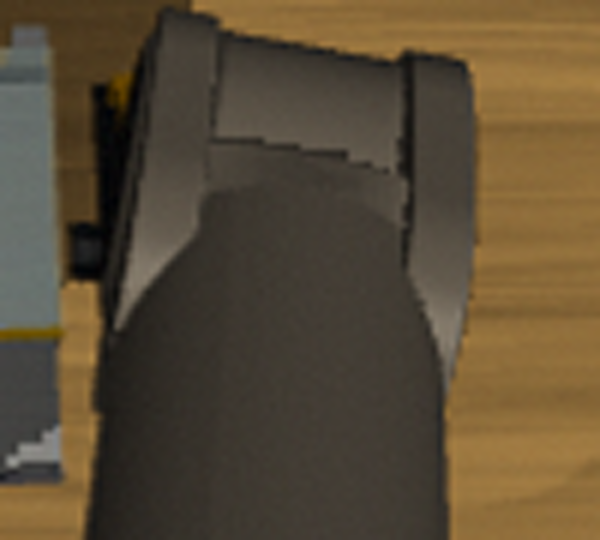

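```bash
python3 - <<'E'
from sfit import *
Z=lambda q:(q-[310,130]+.5)*6-.5
foot=.1226-.044
p=[.5366,-.1850,foot,.0317]
a=Z(proj("side",T(p,[(-90,13,0),(-90,-13,0),(90,13,0),(-90,16,56),(-90,-16,56),(90,16,56)])));print("pred now",a.round(0).tolist())
p[2]=.067
print("at rim shift",(Z(proj("side",T(p,[(-90,13,0),(-90,-13,0)])))-a[:2]).round(1).tolist())
b=Z(proj("side",T(p,[(-90,13,0),(-85,13,0),(-90,18,0)])));print("5mm x, 5mm y",(b[1]-b[0]).round(1),(b[2]-b[0]).round(1))
E
python3 - <<'E'
import cv2
a=cv2.imread('pics/side13c.png')[330:480,310:560]
cv2.imwrite('pics/side13z.png',cv2.resize(a,None,fx=3,fy=3))
E
```

```text
pred now [[465.0, 403.0], [497.0, 370.0], [132.0, 229.0], [478.0, 312.0], [518.0, 271.0], [131.0, 138.0]]
at rim shift [[-3.3, 18.9], [-3.4, 18.9]]
5mm x, 5mm y [-9.8 -5.1] [-6.1  6.4]
```

View pics/side13z.png

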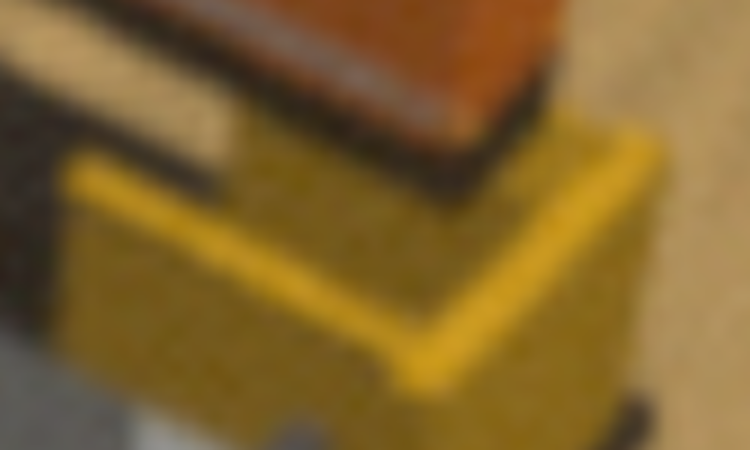

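Emit:
{"api": "jog_arm", "payload": {"commands": [{"x":-0.8,"y":0.3,"z":-8,"turn":0.2,"claw":1},{"x":0,"y":0,"z":-8,"turn":0,"claw":1},{"x":0,"y":0,"z":0,"turn":0,"claw":1},{"x":0,"y":0,"z":0,"turn":0,"claw":1}]}}

```text
time_s: 15.35
ee_pos: [0.5365, -0.1851, 0.1055]
ee_rot: [3.127, 0.048, 0.009]
contact_force: [0.4, -0.9, -1.7]
finger_gap: 0.0304
```

```bash
python3 look2.py 14;python3 - <<'E'
import cv2
a=cv2.imread('pics/side14c.png')[330:480,310:560]
cv2.imwrite('pics/side14z.png',cv2.resize(a,None,fx=3,fy=3))
E
```

```text
t 15.35 p [ 0.5365 -0.1851  0.1055] yawx 1.76 zax [ 0.006 -0.014 -1.   ] F [ 0.4 -0.9 -1.7] gap 0.0304
```

View pics/side14c.png

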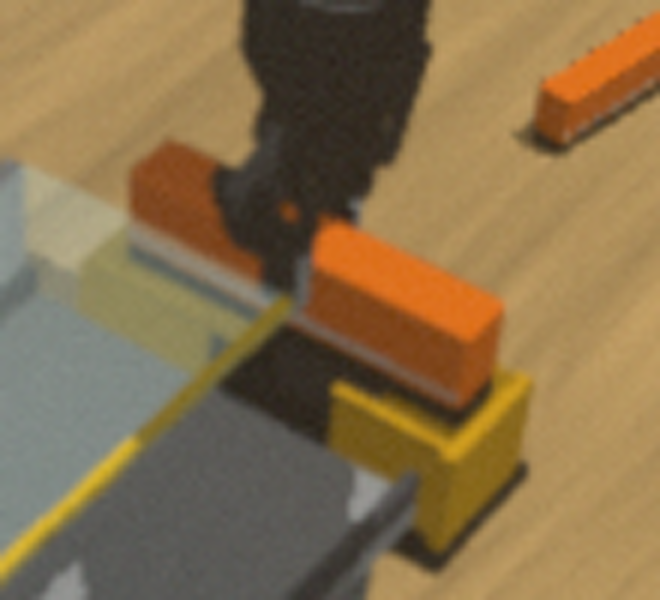

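View pics/side14z.png

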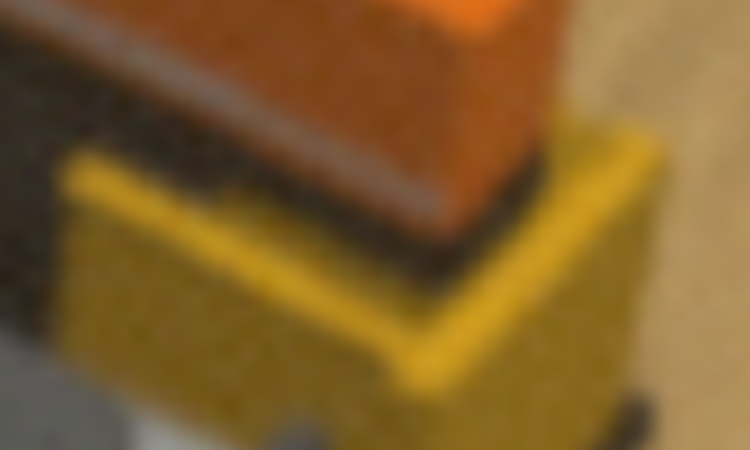

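Emit:
{"api": "jog_arm", "payload": {"commands": [{"x":0,"y":0,"z":-8,"turn":0,"claw":1},{"x":0,"y":0,"z":-6,"turn":0,"claw":1},{"x":0,"y":0,"z":0,"turn":0,"claw":1}]}}

```text
time_s: 15.82
ee_pos: [0.5366, -0.1851, 0.0907]
ee_rot: [3.127, 0.048, 0.01]
contact_force: [1.2, 0.1, -2.9]
finger_gap: 0.0307
```

```bash
python3 look2.py 15;python3 - <<'E'
import cv2
a=cv2.imread('pics/side15c.png')[330:480,310:560]
cv2.imwrite('pics/side15z.png',cv2.resize(a,None,fx=3,fy=3))
E
```

```text
t 15.825 p [ 0.5366 -0.1851  0.0907] yawx 1.76 zax [ 0.007 -0.014 -1.   ] F [ 1.2  0.1 -2.9] gap 0.0307
```

View pics/side15z.png

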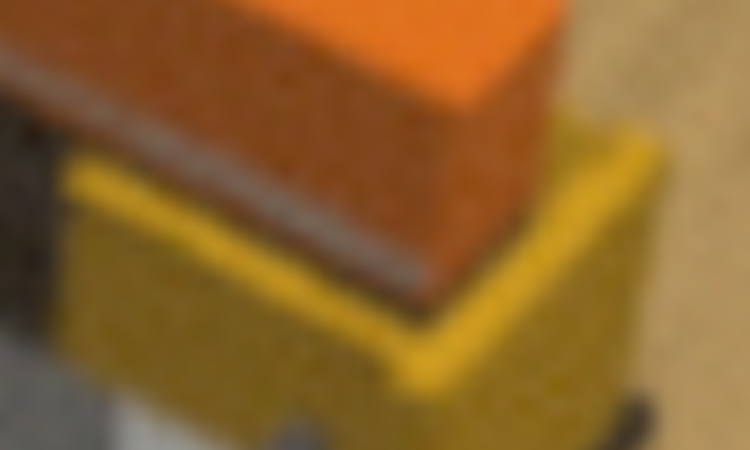

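Emit:
{"api": "jog_arm", "payload": {"commands": [{"x":0,"y":0,"z":-7,"turn":0,"claw":1},{"x":0,"y":0,"z":-6,"turn":0,"claw":1},{"x":0,"y":0,"z":0,"turn":0,"claw":1}]}}

```text
time_s: 16.3
ee_pos: [0.5369, -0.1852, 0.0774]
ee_rot: [3.127, 0.048, 0.011]
contact_force: [-0.0, 0.2, -3.6]
finger_gap: 0.0306
```

Emit:
{"api": "jog_arm", "payload": {"commands": [{"x":0,"y":0,"z":-7,"turn":0,"claw":1},{"x":0,"y":0,"z":-6,"turn":0,"claw":1},{"x":0,"y":0,"z":0,"turn":0,"claw":1}]}}

```text
time_s: 16.68
ee_pos: [0.5369, -0.1851, 0.0634]
ee_rot: [3.127, 0.048, 0.011]
contact_force: [-1.2, -0.8, -2.5]
finger_gap: 0.0306
```

Foot ≈ 20 mm; floor is at 8 mm.

Emit:
{"api": "jog_arm", "payload": {"commands": [{"x":0,"y":0,"z":-6,"turn":0,"claw":1},{"x":0,"y":0,"z":-4,"turn":0,"claw":1},{"x":0,"y":0,"z":0,"turn":0,"claw":1}]}}

```text
time_s: 17.05
ee_pos: [0.537, -0.1852, 0.0528]
ee_rot: [3.127, 0.048, 0.011]
contact_force: [0.8, 0.3, -3.0]
finger_gap: 0.0307
```

Emit:
{"api": "jog_arm", "payload": {"commands": [{"x":0,"y":0,"z":-1.5,"turn":0,"claw":1},{"x":0,"y":0,"z":0,"turn":0,"claw":1}]}}

```text
time_s: 17.3
ee_pos: [0.5373, -0.1853, 0.0525]
ee_rot: [3.127, 0.048, 0.012]
contact_force: [-1.1, 0.2, -2.1]
finger_gap: 0.0305
```

Emit:
{"api": "jog_arm", "payload": {"commands": [{"x":0,"y":0,"z":-2,"turn":0,"claw":1},{"x":0,"y":0,"z":-1.5,"turn":0,"claw":1},{"x":0,"y":0,"z":0,"turn":0,"claw":1}]}}

```text
time_s: 17.68
ee_pos: [0.5376, -0.1854, 0.0526]
ee_rot: [3.126, 0.047, 0.015]
contact_force: [-0.6, 0.1, -2.1]
finger_gap: 0.0304
```

Emit:
{"api": "jog_arm", "payload": {"commands": [{"x":0,"y":0,"z":-3,"turn":0,"claw":1},{"x":0,"y":0,"z":0,"turn":0,"claw":-1},{"x":0,"y":0,"z":0,"turn":0,"claw":-1},{"x":0,"y":0,"z":0,"turn":0,"claw":-1},{"x":0,"y":0,"z":0,"turn":0,"claw":-1}]}}

```text
time_s: 18.3
ee_pos: [0.5382, -0.1868, 0.052]
ee_rot: [3.125, 0.044, 0.017]
contact_force: [-0.3, -0.5, 0.6]
finger_gap: 0.0854
```

Emit:
{"api": "jog_arm", "payload": {"commands": [{"x":0,"y":0,"z":30,"turn":0,"claw":-1},{"x":0,"y":0,"z":50,"turn":0,"claw":-1},{"x":0,"y":0,"z":50,"turn":0,"claw":-1},{"x":-20,"y":-50,"z":20,"turn":0,"claw":-1},{"x":-20,"y":-50,"z":0,"turn":0,"claw":-1}]}}

```text
time_s: 18.92
ee_pos: [0.4968, -0.2902, 0.2045]
ee_rot: [3.121, 0.049, 0.013]
contact_force: [1.8, -0.1, -0.8]
finger_gap: 0.0852
```

Emit:
{"api": "jog_arm", "payload": {"commands": [{"x":-20,"y":-50,"z":0,"turn":0,"claw":-1},{"x":-20,"y":-40,"z":0,"turn":0,"claw":-1},{"x":0,"y":0,"z":0,"turn":0,"claw":-1}]}}

```text
time_s: 19.3
ee_pos: [0.4534, -0.3863, 0.2049]
ee_rot: [3.12, 0.042, 0.014]
contact_force: [-0.2, 0.3, 0.0]
finger_gap: 0.0856
```

```bash
python3 look2.py 16; python3 look.py 17; python3 - <<'E'
from h import *
p,d=capture("side");cv2.imwrite("pics/side18.png",p[:,:,::-1])
D=np.load("pics/top16d.npy");K,k,R,t=cam("top")
q=[]
for v in range(180,262):
  for u in range(350,382):
    dd,_=ray("top",u,v);P=t+dd*D[v,u]
    if .045<P[2]<.09: q.append([u,v,*P])
q=np.array(q);m=q[(abs(q[:,2]-.537)<.03)]
for v in range(200,246,4):
    r=q[q[:,1]==v]; 
    if len(r):print(v,r[0,2].round(3),r[:,3].max().round(4),r[:,3].min().round(4),np.median(r[:,4]).round(4))
E
```

```text
t 19.3 p [ 0.4534 -0.3863  0.2049] yawx 1.55 zax [ 0.009 -0.021 -1.   ] F [-0.2  0.3  0. ] gap 0.0856
t 19.4 p [ 0.4556 -0.383   0.2048] yawx 1.8 zax [ 0.01 -0.02 -1.  ] F [ 0.8  0.5 -0.8] gap 0.0853
200 0.597 -0.1533 -0.211 0.0638
204 0.584 -0.1558 -0.2106 0.065
208 0.572 -0.1558 -0.2084 0.0652
212 0.561 -0.1689 -0.1984 0.0643
216 0.547 -0.1708 -0.202 0.0635
220 0.535 -0.1703 -0.2012 0.0648
224 0.523 -0.1704 -0.2004 0.0656
228 0.511 -0.171 -0.2006 0.0645
232 0.499 -0.1576 -0.2148 0.0644
236 0.487 -0.1574 -0.2144 0.0641
240 0.475 -0.1572 -0.2143 0.0647
244 0.463 -0.1573 -0.2145 0.0642
```

View pics/top16c.png

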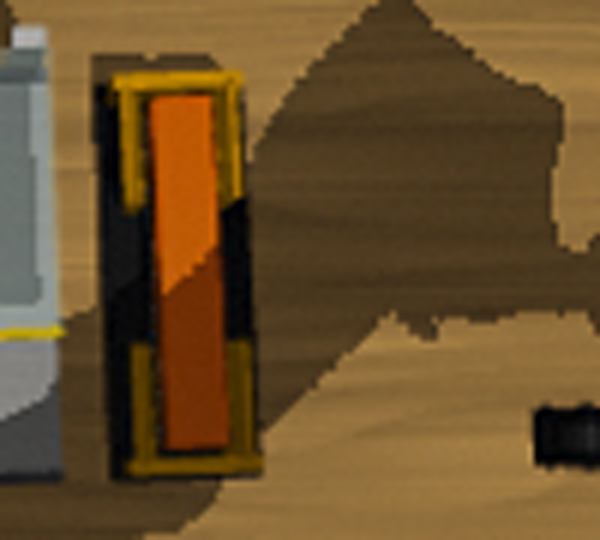

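View pics/side16c.png

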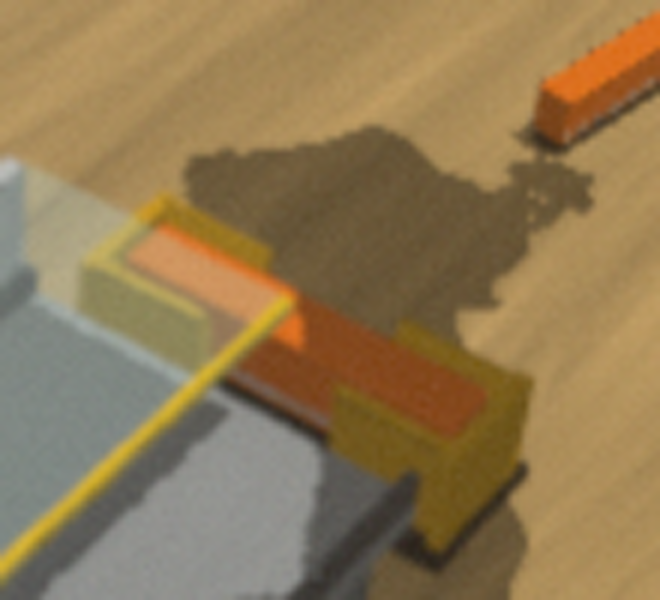

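View pics/side18.png

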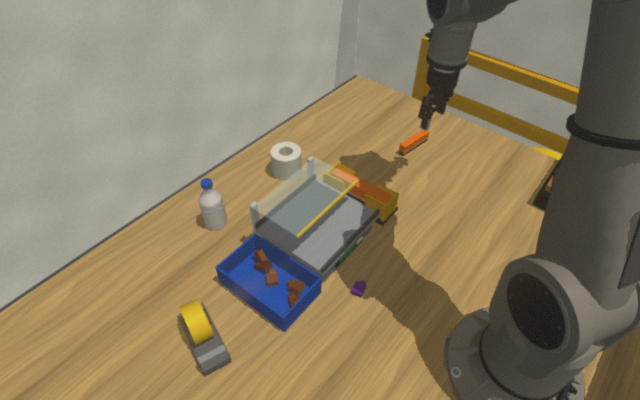

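The top view shows the scraper between both sockets, running from about (180,95) to (195,447) in the crop. Its top reads about 64.5 mm, against 64 mm when seated. Five chips lie in the tray and the bystanders have not moved, so I'm handing in.

```bash
python3 -c "
from h import *
st(); print(job_done())"
```

```text
t 19.55 p [ 0.4565 -0.3817  0.205 ] yawx 1.95 zax [ 0.01 -0.02 -1.  ] F [ 0.9  0.4 -0.5] gap 0.0855
the job is handed in; nothing more can be done
None
```

I held the scraper by its near end and swept all five chips off the plate into the tray in one pass. I then set it down on the bench, regrasped it by its middle and lowered it into the cradle. The job was handed in at about 19.6 s.

**Chips:** the last pictures showed all five in the tray and none left on the plate.

**Scraper:** it stood between both end sockets and looked centred and square. Its top read about 64.5 mm above the bench, against 64 mm expected when fully on the floor.

**Bystanders and robot:** the dispenser, bottle and label roll looked unmoved in the final side picture. The gripper was open and about 200 mm away from the cradle.

**What disagreed or failed:**
- My first two grasp calls were refused because some keys were missing; I resent them with every key.
- The side and top cameras differed by about 3 mm on the cradle's position. I placed the scraper between the two estimates and felt no contact going in.
- The force reading showed no clear floor contact. I judged the scraper seated because the arm stopped going down at the expected height; the height above was measured after release.

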